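# Fit a spare fuse with the sprung fuse tongs

## Robot

A 6-joint arm with a two-finger parallel gripper is mounted at the origin on the work surface. World frame = base frame: x ahead of the robot, y to its left, z up, the work surface at z = 0. Lengths are in mm, angles in rad, forces in N, time in s.
With the tool pointing down it reaches from about 425 to 925 mm from the base axis. Payload 12.5 kg.
Tool frame: the origin (TCP) lies midway between the tips of the shut fingers; the grasp point (between the pads) lies 19 mm behind it; z points along the fingers, x is the direction in which the jaws open and shut, and the axes are right-handed (so a half turn about z gives the same grasp; the last joint's range is limited). The gripper opens to 85 mm and grips with 20 to 120 N. Pads are 22 mm wide; open, the fingers measure 114 mm over their backs; the gripper's body (76 mm by 85 mm) begins 54 mm behind the grasp point. The pads swing forward as they close: fully open they stand 13 mm farther back than shut.
Start: joints at [1.158, 0.491, 1.559, -0, 1.092, -0.106], TCP at [188.739, 595.838, 231.327] pointing down, gripper open.
Joint ranges: [-3.1, 3.1], [-0.84, 2.19], [0.05, 2.79], [-1.13, 4.28], [0.06, 2.93], [-2.69, 2.69]. Speed limits (rad/s): [2.22, 2.22, 2.79, 3.14, 3.14, 3.14].

## Interface

Orientations are given as [roll, pitch, yaw] about the fixed x, y, z axes, in that order (R = Rz(yaw) Ry(pitch) Rx(roll)).
In Python, from workcell import ctrl gives the robot as it stands. The module is installed in compiled form; this text tells all that it offers.
- The arm moves only by the shell command python3 -m inch 'ROWS' [FORCE]. ROWS is JSON, a list of rows, each a list of 3 entries, a list of its own where there are three numbers: the turn, a rotation vector about the tool's x, y, z in rad, then the shift along the tool's x, y, z in m, then the gripper's target within -1 to 1 (shut at 1, half-way at 0, fully open at -1). A call has 1 to 8 rows; each row is the pose to reach, as a shift and turn from the pose commanded when the call began, along the tool's axes at that moment; what a row does not reach only later rows make up. A row lasts 1/10 s, in which the tool goes at most 50 mm and 8.59 degrees, less where a joint would pass 70% of its speed; a pose out of reach is approached as far as the arm can. A call with a gripper value outside its range is refused whole. The fingers move at their own pace and stop on an object; FORCE is the grip in N (left out, the last holds). Time passes only in rows, so rows that repeat a pose let the fingers close. It gives the time, the measured TCP pose, the force and the opening at its end, in the units of the state.
- ctrl.observe(): the state, without advancing time (a new reading comes with each control period).
- ctrl.grab_frame(name): name is "scene" or "side" or "wrist"; returns the picture (384x512x3 uint8, blue, green, red); there is no depth.
- ctrl.get_calibration(name): a dict with "camera_matrix" (3x3 intrinsics, pixels), "k1" (the pictures are not rectified: a ray, as slopes to the right and down, at radius r is drawn at 1 + k1 r^2 times it, then the intrinsics apply), "R" (3x3) and "t" (3): a world point X has camera coordinates R X + t. Camera axes: x right, y down, z forward; pixel columns grow to the right and rows downward; lengths in mm; the calibration is good to about 2 mm. A picture is of the moment at which its call begins: read the wrist's pose just before it. get_calibration takes no time and is no camera call; for the wrist camera it gives the pose at the moment of the call.
- ctrl.sign_off(): hands the job in, once; it reports no verdict.
The state is a dict: "time_s": time; "joint_pos": joint angles; "dq": joint speeds; "tau": joint torques, N m; "tcp_pos": TCP position; "ee_rot": TCP orientation; "force": force on the tool from outside, world axes, zero at the start; "ft_torque": the same for the moment, N m; "finger_gap": finger opening in mm.
Only numpy, scipy, OpenCV 4.12 (cv2) and the standard library are available. Lean on these libraries where they do the work, as an engineer would, in place of code of your own. Each camera call takes 0.05 s, during which the arm holds its last target.

## Task

Take the insulated sprung tongs from their rest and, squeezing them shut on it, lift the taller spare fuse out of the pale wooden storage block without ever touching it with your fingers. Push it down into the empty socket of the grey fuse base: its stiff carrier yields easily until the fuse meets a hidden stop, and there hold it pressed home for a moment with about 15 N (over 10 N, and never more than 20 N). Then let go of it, stand the tongs back in their rest, and leave the short fuse and the other things on the bench alone.

Things in the scene. Friction and masses are not known exactly. Their poses are not given: they have to be found in the camera images.
- tongs: Sprung tongs standing upright in the rest: 122 mm tall, 140 g, grey jaws, black rubber handle pads. Origin: midway between the jaw tips, at their lower end; z up along the tongs, y the squeezing direction. Both jaws move equally and stay parallel. Open, the jaws measure 48 mm over all in y and 20 mm in x. Its guards (see the handle) take a downward push.
- handle (a point): Middle of the tongs' handles, 85 mm above the tips. Handle pads: flat outer faces 52 mm apart in y when open, 26 mm wide (x), from 62 to 108 mm above the tips. Just below them a guard sticks out 8 mm each side (58 to 62 mm above the tips, 68 mm over both): hold from above with the finger ends a few mm above the guards. Handles squeezed to 46 to 49 mm carry the tongs open.
- jaw_l (a joint): How far each jaw of the tongs has been squeezed in (m): 0 open, 0.008 shut on a 16 mm fuse (handles 36 mm apart), 0.010 at its stop (handles 32 mm apart). The spring pushes back on each handle with 5 N at first, 10 N when shut on a fuse; let out, the jaws spring open again.
- ledge (a point): On the tongs' middle line, 20 mm above the tips, level with the underside of a ledge in each jaw that stops against a fuse's top and can push it down. Below it, from the tips to 18 mm up, the jaws have upright V grooves that centre a 16 mm fuse; their edges are 25 mm apart when open.
- rest: Fixed brown wooden rest, an open-topped upright box 40 x 68 mm outside, 52 mm high, with a small foot on each side (112 mm over the feet, along y). Its well is 28 (x) x 56 (y) mm, its floor 6 mm above the bench. Origin: centre of its underside; axes as the tongs' when they stand in it, their tips on the floor.
- fuse: The taller loose spare fuse, an upright white ceramic cylinder with steel caps, 16 mm diameter, 58 mm long, about 25 g, with a 1.5 mm bevel at its foot. Origin: centre of its lower end; z along it to its top. It stands loosely in one of the two wells of the storage block with 36 mm showing.
- short_fuse: The other loose fuse in the storage block, the same but 38 mm long. Leave it there. Origin: centre of its lower end.
- block: Fixed pale wooden storage block 60 (x) x 110 (y) x 30 mm high with two wells of 18 mm diameter, 22 mm deep, at y = +25 and -25 mm. Origin: centre of its underside.
- base: Fixed grey fuse base 70 (x) x 120 (y) x 55 mm high (low terminals at its x sides reach out to x = 51 mm). Empty socket at its y = -30 mm; at its y = +30 mm a fuse of the taller kind is built in, 27 mm deep, its top 86 mm above the bench. Origin: centre of its underside.
- socket (a point): Centre of the mouth of the empty socket, on the base's top face, 55 mm above the bench; z up. Bore 17.5 mm diameter with a 1 mm bevel.
- insert: The works at the bottom of the empty socket, unseen but for the brass carrier: it takes the fuse's downward push (carrier and stop together). Fixed in the base on the socket's axis; origin on the bench under the socket, axes as the base's. Its pose says nothing of how deep the stop lies.
- carrier_top (a point): Centre of the top of the stiff brass carrier disc in the socket's bore, on the bore's axis; at the start 12 to 15 mm below the mouth. The fuse's foot stands on it. It yields downward at about 6 N and stays where it is left. Somewhere 18 to 35 mm below the mouth the fuse's foot meets a hidden, slightly springy stop (12 N/mm), set differently each time: only the rising force shows it.
- tape: Roll of masking tape lying flat, 72 mm diameter, 24 mm high, a bystander. Origin: centre of its underside.
- driver: Screwdriver lying on the bench, a bystander. Origin near its middle, on the bench.
- spanner: Steel spanner lying on the bench, a bystander. Origin near its middle, on the bench.
- pack: Grey tool battery 60 x 85 x 45 mm high, a bystander. Origin: centre of its underside.

How it is judged (in metres and radians):
On the way, in this order (a step that is already met when the one before it is completed fails the run):
1. the taller fuse is lifted clear of its well in the tongs (z of fuse in the frame of block above 0.032 m and contact force between tongs and fuse above 1 N), for 0.2 s.
2. the fuse is held pressed home against the stop in the empty socket (horizontal distance between fuse and socket below 0.003 m and angle between fuse's own z axis and vertical below 0.08 rad and z of fuse in the frame of socket below -0.0165 m and contact force between fuse and insert above 10 N), for 0.2 s.
At the end, for the whole second after the job is handed in: The taller fuse stands in the socket, over 16.5 mm deep, its foot within 3 mm of the carrier's top centre and of the socket's axis, upright within 0.08 rad; the tongs stand at rest in the well of their rest, tips within 6 mm of its floor, upright within 0.2 rad (horizontal distance between fuse and socket below 0.003 m and angle between fuse's own z axis and vertical below 0.08 rad and z of fuse in the frame of socket below -0.0165 m and distance between fuse and carrier_top below 0.003 m and z of tongs in the frame of rest below 0.012 m and horizontal distance between tongs and rest below 0.015 m and angle between tongs's own z axis and vertical below 0.2 rad and linear speed of each of tongs, fuse below 0.02 m/s); the robot touches nothing.
It fails at once if the robot touches the taller fuse itself (contact force between any of the fingers, the arm and fuse above 0.3 N).
It fails at once if the fuse is pressed down in the socket with more than 20 N, or jammed against the base with more than 40 N (contact force between fuse and insert above 20 N or contact force between fuse and base above 40 N).
It fails at once if the short fuse is taken out or knocked over (distance of short_fuse from where it was at the start of the episode above 0.015 m).
It fails at once if another thing on the bench is pushed away (distance of any of tape, driver, spanner, pack from where it was at the start of the episode above 0.03 m).
It also fails if it takes over 72 s, if anything falls off the work surface, if the arm or the gripper's body presses on something with over 40 N, if the wrist force passes 120 N, or if a joint passes its speed limit or range.

## Working session

There is one attempt and no reset: what is moved stays moved. The work goes in short steps, Python scripts to look and compute and a shell command to move; the robot and the scene stay as the last step left them, time stands still between calls to the robot, and variables do not carry over. Pictures are saved under pics/ and viewed, and the job is handed in when it is done.

```bash
mkdir -p pics
cat > h.py <<'E'
import numpy as np, cv2
from workcell import ctrl
def cal(n):
    c=ctrl.get_calibration(n); return np.array(c["camera_matrix"],float),float(c["k1"]),np.array(c["R"],float),np.array(c["t"],float)
def ray(c,uv):
    K,k1,R,t=c
    d=np.linalg.solve(K,np.array([uv[0],uv[1],1.0]))[:2]
    s=d.copy()
    for _ in range(20): s=d/(1+k1*(s@s))
    v=R.T@np.array([s[0],s[1],1.0]); o=-R.T@t
    return o,v/np.linalg.norm(v)
def onz(c,uv,z):
    o,v=ray(c,uv); return o+v*(z-o[2])/v[2]
def proj(c,X):
    K,k1,R,t=c
    p=R@np.array(X,float)+t; s=p[:2]/p[2]; s=s*(1+k1*(s@s)); return (K@np.array([s[0],s[1],1]))[:2]
E
python3 - <<'E'
from h import *
print(ctrl.observe())
for n in("scene","side","wrist"):
    c=cal(n); print(n,"pos",-c[2].T@c[3],"fwd",c[2][2],c[0][0,0],c[1])
    cv2.imwrite(f"pics/{n}0.png",ctrl.grab_frame(n))
    np.savez(f"c_{n}0.npz",K=c[0],k=c[1],R=c[2],t=c[3])
E
```

```text
{'time_s': 0.0, 'joint_pos': array([ 1.15840720e+00,  4.91576819e-01,  1.55948280e+00, -2.72944774e-05,
        1.09168685e+00, -1.05566456e-01]), 'dq': array([ 1.33775221e-03,  3.14344128e-05,  1.10386232e-04, -3.92186660e-04,
       -6.40897605e-04, -4.45599277e-04]), 'tau': array([ 4.39720316e-03, -6.18444514e+01, -2.61594504e+01,  9.22704362e-05,
        3.94118004e-03, -1.40397995e-05]), 'tcp_pos': array([188.63774509, 595.60303785, 230.70552864]), 'ee_rot': array([-3.14149515e+00,  1.14994591e-03,  1.26398631e+00]), 'force': array([ 0.02374857,  0.01482188, -0.54134849]), 'ft_torque': array([ 0.0046449 , -0.01434773, -0.01380267]), 'finger_gap': 85.58986271721007}
scene pos [1016.74559335 -226.20671646  686.44954626] fwd [-0.60931556  0.26512331 -0.74729122] 351.6183705644974 -0.011733070467559526
side pos [ 506.1668438  -582.73173414  601.84745206] fwd [ 0.01977234  0.73808736 -0.67441538] 398.7919690896536 -0.07808484869995047
wrist pos [116.22402368 618.54869874 373.61123557] fwd [ 0.28402108 -0.09057585 -0.95453027] 311.1710129231928 0.00024160596554310339
```

View pics/scene0.png

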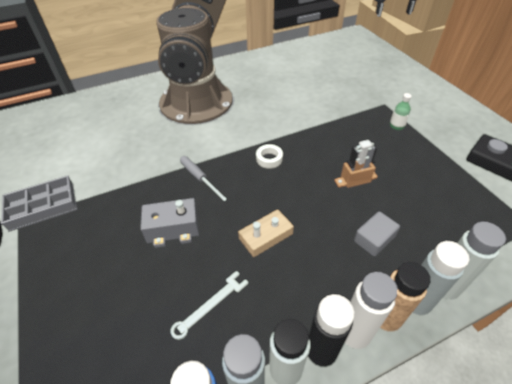

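View pics/side0.png

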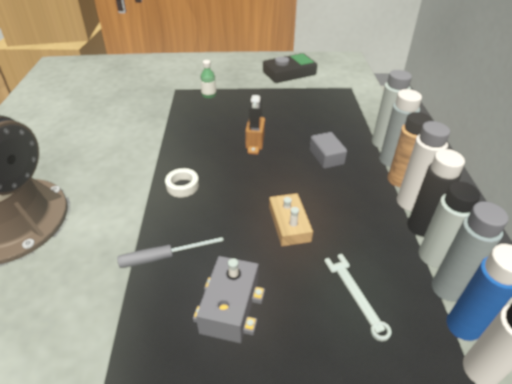

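View pics/wrist0.png

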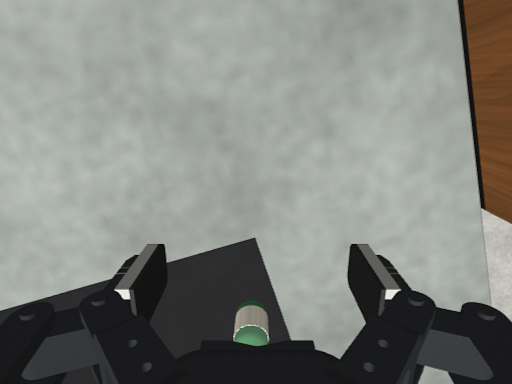

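The scene picture shows the tongs and rest at about (358,165), the storage block at (266,232) and the base at (169,220). In the side picture they are at (255,130), (291,220) and (228,300). I'll zoom in on these next.

Run:
```python
import cv2,numpy as np
a=cv2.imread('pics/scene0.png');b=cv2.imread('pics/side0.png')
def crop(im,x,y,w,h,s): return cv2.resize(im[y:y+h,x:x+w],None,fx=s,fy=s,interpolation=cv2.INTER_CUBIC)
s=5
def lay(im,boxes,fn):
    out=np.zeros((600,800,3),np.uint8)
    tiles=[crop(im,*q,5) for q in boxes]
    pos=[(0,0),(400,0),(0,300)]
    for t,(x,y) in zip(tiles,pos):
        t=t[:600-y,:800-x]
        out[y:y+t.shape[0],x:x+t.shape[1]]=t
    cv2.imwrite(fn,out)
lay(a,[(325,135,80,60),(230,205,80,60),(130,193,80,60)],'pics/zs.png')
lay(b,[(215,90,80,70),(260,190,80,60),(187,255,85,60)],'pics/zd.png')
```

```text
(no output)
```

View pics/zs.png

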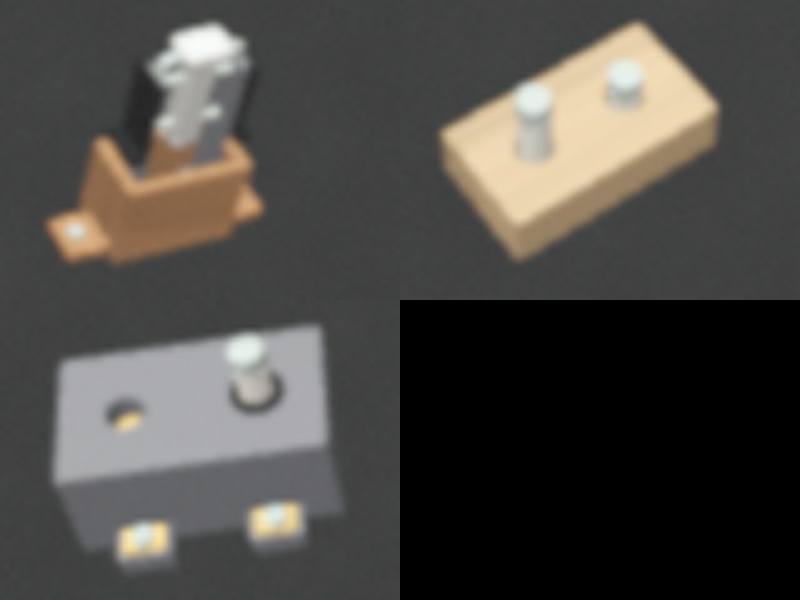

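View pics/zd.png

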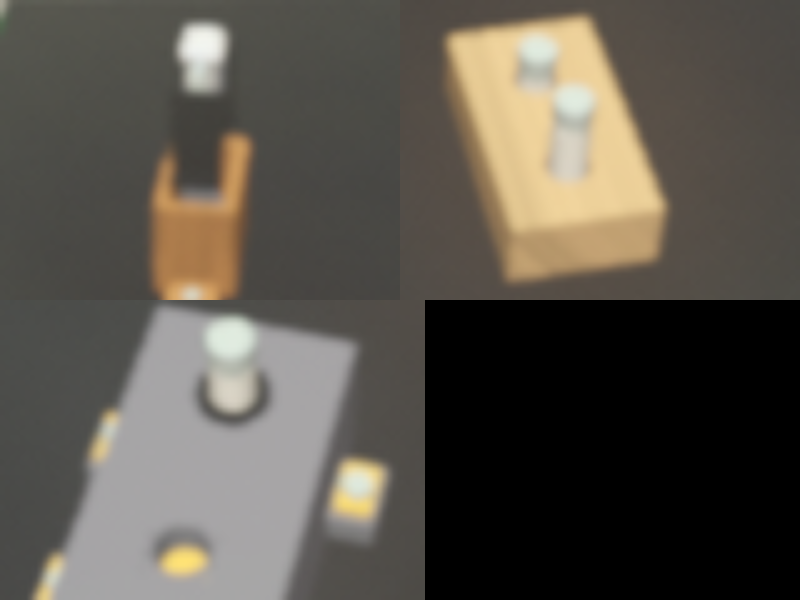

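The fuse tops, socket and tongs head are clear in both zooms. Next I'll get rough positions from each fixed camera.

Run:
```python
from h import *
s=cal("scene");d=cal("side")
P={'tall':(66,(256.6,224.0),(260+173/5,190+99/5)),
'short':(46,(275,219.5),(260+138/5,190+47/5)),
'built':(86,(179.2,203),(187+231/5,255+36/5)),
'socket':(55,(155.2,215.4),(187+181/5,255+247/5)),
'tonghead':(128,(366.6,143.4),(215+202/5,90+42/5))}
for k,(z,a,b) in P.items(): print(k,onz(s,a,z).round(1),onz(d,b,z).round(1))
# rest top corners scene
for z,uv in [(52,(325+100/5,135+140/5)),(52,(325+130/5,135+192/5)),(52,(325+248/5,135+165/5))]: print('restS',onz(s,uv,z).round(1))
for z,uv in [(52,(215+153/5,90+203/5)),(52,(215+238/5,90+209/5)),(52,(215+250/5,90+137/5))]: print('restD',onz(d,uv,z).round(1))
```

```text
tall [599.4 -45.8  66. ] [599.8 -48.9  66. ]
short [592.4   3.   46. ] [592.1   1.   46. ]
built [ 486.4 -183.3   86. ] [ 485.4 -185.7   86. ]
socket [ 471.  -241.3   55. ] [ 469.4 -243.8   55. ]
tonghead [537.7 274.1 128. ] [534.1 265.4 128. ]
restS [511.4 245.7  52. ]
restS [549.3 237.9  52. ]
restS [559.2 302.9  52. ]
restD [509.8 242.6  52. ]
restD [551.4 236.4  52. ]
restD [560.5 302.4  52. ]
```

```bash
cat >> h.py <<'E'
from scipy.spatial.transform import Rotation as Ro
def Rt(): return Ro.from_euler('xyz',ctrl.observe()['ee_rot'])
def go(p,yaw):
    o=ctrl.observe(); R=Ro.from_euler('xyz',o['ee_rot'])
    T=Ro.from_euler('xyz',[np.pi,0,yaw])
    print('turn',(R.inv()*T).as_rotvec().round(4).tolist(),'shift_m',(R.inv().apply(np.array(p)-o['tcp_pos'])/1000).round(4).tolist())
def snap(n,fn):
    c=cal(n); im=ctrl.grab_frame(n); cv2.imwrite('pics/'+fn+'.png',im); np.savez('pics/'+fn+'.npz',K=c[0],k=c[1],R=c[2],t=c[3]); return im,c
def lc(fn):
    z=np.load('pics/'+fn+'.npz'); return z['K'],float(z['k']),z['R'],z['t']
E
python3 -c "
from h import *
go([532,270,240],1.42)
print(onz(cal('scene'),(400,128),0), cal('wrist')[2])"
```

```text
turn [-0.0002, 0.0009, -0.156] shift_m [-0.2068, 0.4257, -0.009]
[413.38084455 524.43784058   0.        ] [[ 3.01324894e-01  9.53521308e-01 -6.50997193e-04]
 [ 9.10218823e-01 -2.87437214e-01  2.98130076e-01]
 [ 2.84086259e-01 -9.04265632e-02 -9.54525031e-01]]
```

```bash
python3 -m inch '[[[0,0,-0.156],[-0.207,0.426,-0.009],-1],[[0,0,-0.156],[-0.207,0.426,-0.009],-1],[[0,0,-0.156],[-0.207,0.426,-0.009],-1],[[0,0,-0.156],[-0.207,0.426,-0.009],-1],[[0,0,-0.156],[-0.207,0.426,-0.009],-1],[[0,0,-0.156],[-0.207,0.426,-0.009],-1],[[0,0,-0.156],[-0.207,0.426,-0.009],-1],[[0,0,-0.156],[-0.207,0.426,-0.009],-1]]' 40
python3 -c "
from h import *
go([532,270,240],1.42)"
```

```text
time_s: 0.95
tcp_pos: [478.8, 320.1, 238.9]
ee_rot: [-3.142, -0.0, 1.42]
force: [-0.7, 0.7, -0.1]
finger_gap: 85.3
turn [-0.0001, -0.0001, -0.0] shift_m [-0.0416, 0.0601, -0.0011]
```

```bash
python3 -m inch '[[[0,0,0],[-0.041,0.060,0],-1],[[0,0,0],[-0.041,0.060,0],-1],[[0,0,0],[-0.041,0.060,0],-1],[[0,0,0],[-0.041,0.060,0],-1]]'
python3 -c "
from h import *
snap('wrist','w1')
o=ctrl.observe();print(o['tcp_pos'],o['ee_rot'])"
```

```text
time_s: 1.35
tcp_pos: [530.6, 272.0, 238.5]
ee_rot: [-3.141, 0.0, 1.419]
force: [-0.2, 0.2, 0.7]
finger_gap: 85.4
[530.13783849 272.63475308 238.67962419] [-3.14092425e+00  7.51972758e-05  1.42016771e+00]
```

View pics/w1.png

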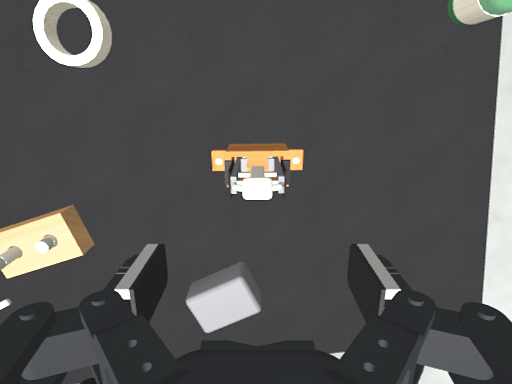

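The wrist view shows the rest with its foot screws at about (219,162) and (296,160), and the tongs' white head at (257,188). The tool is nearly aligned with the tongs already. I'll enlarge it.

Run:
```python
from h import *
im=cv2.imread('pics/w1.png')
cv2.imwrite('pics/w1z.png',cv2.resize(im[130:215,200:313],None,fx=7,fy=7,interpolation=cv2.INTER_CUBIC)[:600,:800])
c=lc('w1')
for z,uv in [(128,(257,188)),(6,(219,162)),(6,(296,160))]: print(onz(c,uv,z).round(1))
```

```text
[533.3 271.4 128. ]
[530.6 224.5   6. ]
[542.4 318.5   6. ]
```

View pics/w1z.png

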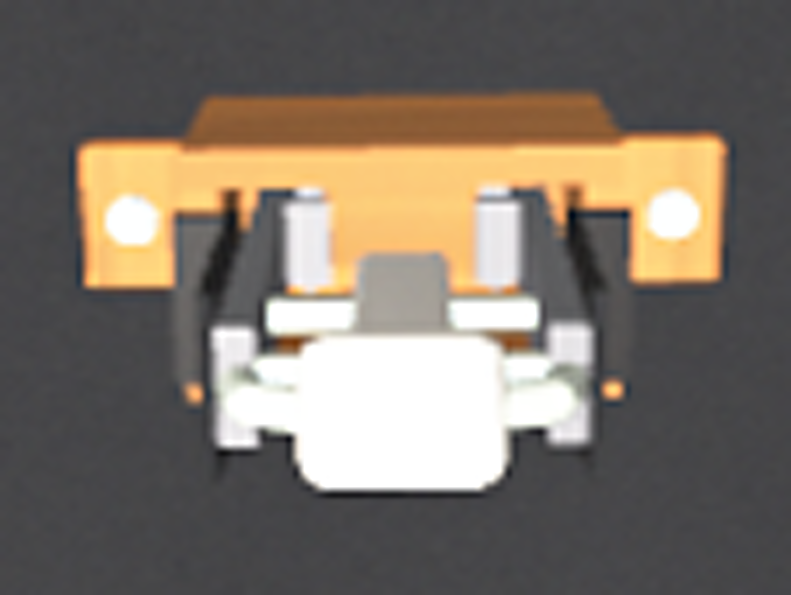

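```bash
python3 -c "
from h import *
go([535.3,272.2,120],1.44)"
```

```text
turn [-0.0007, 0.0001, -0.0198] shift_m [0.0004, 0.0052, 0.1187]
```

```bash
python3 -m inch '[[[-0.0007,0,-0.02],[0.0004,0.0052,0.03],-1],[[-0.0007,0,-0.02],[0.0004,0.0052,0.07],-1],[[-0.0007,0,-0.02],[0.0004,0.0052,0.100],-1],[[-0.0007,0,-0.02],[0.0004,0.0052,0.118],-1],[[-0.0007,0,-0.02],[0.0004,0.0052,0.118],-1],[[-0.0007,0,-0.02],[0.0004,0.0052,0.118],-1]]'
python3 -c "
from h import *
snap('wrist','w2');snap('side','d2');snap('scene','s2')
im=cv2.imread('pics/d2.png')[60:180,190:320]
jm=cv2.imread('pics/s2.png')[90:210,300:430]
cv2.imwrite('pics/f2.png',cv2.resize(np.hstack([im,jm]),None,fx=3,fy=3,interpolation=cv2.INTER_CUBIC))
go([535.3,272.2,71],1.44)"
```

```text
time_s: 2.0
tcp_pos: [535.6, 272.8, 121.5]
ee_rot: [3.141, -0.0, 1.441]
force: [0.2, 0.3, -0.4]
finger_gap: 85.7
turn [0.0026, -0.0011, 0.0006] shift_m [-0.0004, -0.0011, 0.0513]
```

View pics/w2.png

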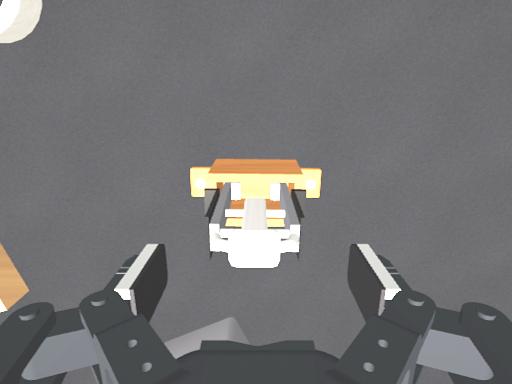

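View pics/f2.png

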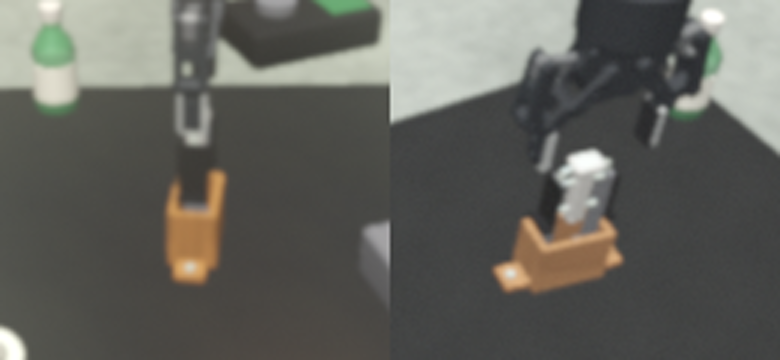

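The tongs are centred between the open fingers: the head is at (254,248) and the screws at (200,185) and (312,184) are level. I'll check the along-pad offset before descending.

Run:
```python
from h import *
c=lc('w2'); im=cv2.imread('pics/w2.png')
g=cv2.cvtColor(im,cv2.COLOR_BGR2GRAY)
m=(g[225:275,225:285]>240).astype(np.uint8)
n,l,s,ct=cv2.connectedComponentsWithStats(m); 
for i in range(1,n):
    if s[i,4]>50: print(s[i]+np.array([225,225,0,0,0]),ct[i]+[225,225])
print(onz(c,(254.5,249),128), onz(c,(200.5,185),6),onz(c,(312,184),6))
o=ctrl.observe(); print(o['tcp_pos'], proj(c,[535.3,272.2,128]))
cv2.imwrite('pics/w2z.png',cv2.resize(im[150:275,180:330],None,fx=5,fy=5,interpolation=cv2.INTER_CUBIC)[:600])
```

```text
[ 225  225   60   43 2182] [253.65902841 246.73006416]
[533.08307253 271.75985612 128.        ] [531.06836462 223.86403438   6.        ] [542.57500327 319.77882636   6.        ]
[536.25594559 272.43026769 122.29793878] [255.98016641 252.91074925]
```

View pics/w2z.png

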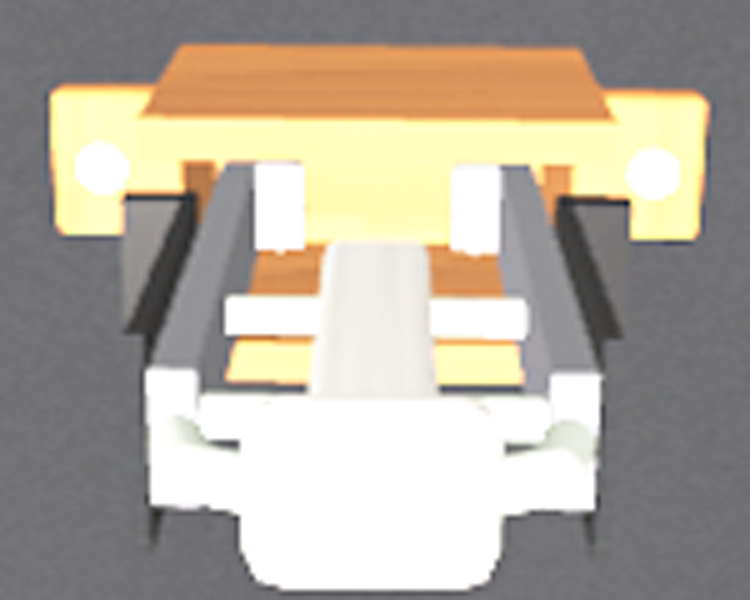

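```bash
python3 -c "
from h import *
go([534.5,272.0,71.5],1.44)"
```

```text
turn [0.0026, -0.0011, 0.0006] shift_m [-0.0007, -0.0018, 0.0508]
```

```bash
python3 -m inch '[[[0,0,0],[-0.0007,-0.0018,0.025],-1],[[0,0,0],[-0.0007,-0.0018,0.045],-1],[[0,0,0],[-0.0007,-0.0018,0.05],-1],[[0,0,0],[-0.0007,-0.0018,0.05],-1],[[0,0,0],[-0.0007,-0.0018,0.05],-1]]'
python3 -m inch '[[[0,0,0],[0,0,0],-0.25],[[0,0,0],[0,0,0],-0.25],[[0,0,0],[0,0,0],-0.25],[[0,0,0],[0,0,0],-0.25],[[0,0,0],[0,0,0],-0.13],[[0,0,0],[0,0,0],-0.13],[[0,0,0],[0,0,0],-0.13]]' 25
python3 -c "
from h import *
snap('wrist','w3');snap('scene','s3')
jm=cv2.imread('pics/s3.png')[90:210,300:430]
wm=cv2.imread('pics/w3.png')[140:384,60:450]
jm=cv2.resize(jm,None,fx=3,fy=3,interpolation=cv2.INTER_CUBIC)
cv2.imwrite('pics/f3.png',np.hstack([jm[:244*360//360],wm]) if 0 else np.hstack([jm,np.vstack([wm,np.zeros((360-244,390,3),np.uint8)])]))
o=ctrl.observe();print(o)"
```

```text
time_s: 2.65
tcp_pos: [534.7, 271.6, 72.1]
ee_rot: [3.139, -0.001, 1.44]
force: [-0.0, -0.1, 1.2]
finger_gap: 85.3
time_s: 3.35
tcp_pos: [534.4, 271.5, 71.4]
ee_rot: [3.14, -0.001, 1.44]
force: [-0.3, -0.1, 6.3]
finger_gap: 48.6
{'time_s': 3.45, 'joint_pos': array([ 3.60037392e-01,  6.51529849e-01,  1.76728695e+00, -3.62819160e-04,
        7.21260965e-01, -1.07965514e+00]), 'dq': array([ 9.73560090e-04, -1.25414622e-04,  6.01143498e-04, -1.96629321e-05,
        2.43506183e-03, -5.53842022e-04]), 'tau': array([-1.86481602e-01, -6.07504320e+01, -1.71565068e+01, -5.03314077e-02,
       -1.55389435e-01,  1.06311651e-03]), 'tcp_pos': array([534.37032613, 271.51073298,  71.35043647]), 'ee_rot': array([ 3.14014367e+00, -5.02828702e-04,  1.43996518e+00]), 'force': array([-0.15427612,  0.41504066,  5.61588037]), 'ft_torque': array([0.00415149, 0.11774485, 0.04829196]), 'finger_gap': 48.43519328530665}
```

View pics/f3.png

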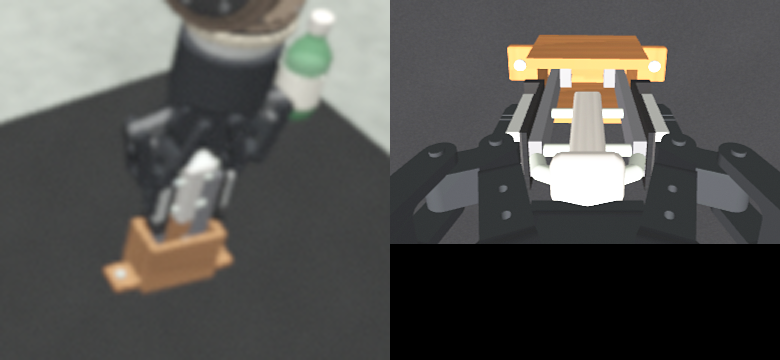

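```bash
python3 -m inch '[[[0,0,0],[0,0,0],-0.16],[[0,0,0],[0,0,-0.015],-0.16],[[0,0,0],[0,0,-0.04],-0.16],[[0,0,0],[0,0,-0.07],-0.16],[[0,0,0],[0,0,-0.1],-0.16],[[0,0,0],[0,0,-0.12],-0.16],[[0,0,0],[0,0,-0.12],-0.16],[[0,0,0],[0,0,-0.12],-0.16]]' 25
python3 -c "
from h import *
snap('wrist','w4');snap('scene','s4');snap('side','d4')
jm=cv2.imread('pics/s4.png')[70:210,300:430]
km=cv2.imread('pics/d4.png')[30:170,190:320]
cv2.imwrite('pics/f4.png',cv2.resize(np.hstack([jm,km]),None,fx=3,fy=3,interpolation=cv2.INTER_CUBIC))
o=ctrl.observe();print(o)"
```

```text
time_s: 4.25
tcp_pos: [533.7, 271.3, 190.1]
ee_rot: [3.141, 0.0, 1.44]
force: [0.0, -0.3, -1.3]
finger_gap: 49.5
{'time_s': 4.4, 'joint_pos': array([ 3.60034360e-01,  4.98244846e-01,  1.67237587e+00, -3.20708358e-04,
        9.72657151e-01, -1.07979535e+00]), 'dq': array([ 4.36761014e-05, -1.25083911e-03, -4.96574981e-03,  8.18870641e-04,
        3.77681646e-03, -6.16532129e-04]), 'tau': array([ 2.67993036e-02, -6.14847493e+01, -2.44597685e+01, -1.21177392e-03,
       -4.46786173e-03, -1.39989643e-05]), 'tcp_pos': array([533.58001832, 271.20435887, 189.37407674]), 'ee_rot': array([-3.14023133e+00,  1.02805189e-03,  1.44001123e+00]), 'force': array([-0.38538374,  2.07835728, -1.49627558]), 'ft_torque': array([-0.00047359,  0.03612567, -0.0221375 ]), 'finger_gap': 49.1498802943564}
```

View pics/f4.png

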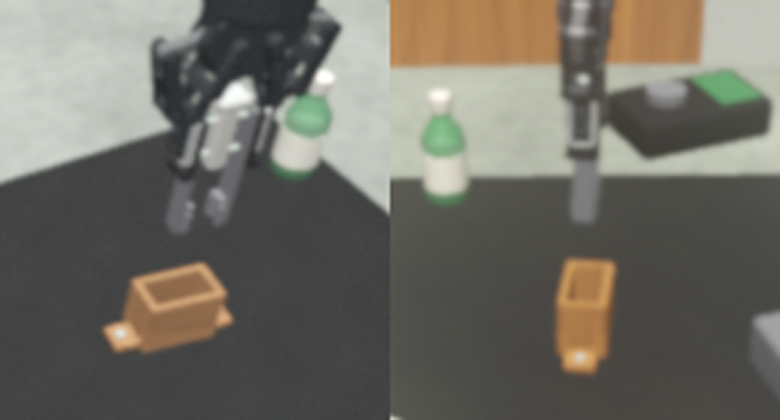

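View pics/w4.png

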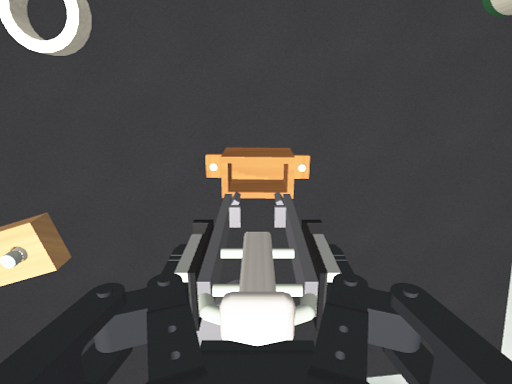

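Both views show the tongs hanging upright in the fingers and the rest empty. The jaw tips are near (236,197) and (280,197) in the wrist view. I'll zoom in to find the tip offset.

Run:
```python
from h import *
im=cv2.imread('pics/w4.png')
cv2.imwrite('pics/w4z.png',cv2.resize(im[135:245,195:325],None,fx=5.4,fy=5.4,interpolation=cv2.INTER_CUBIC)[:600])
c=lc('w4')
R=Ro.from_euler('xyz',[np.pi,0,1.44])
for y in (-10,0,10):
  for x in (-24,-12.5,12.5,24):
    for dz in (65,45): print((x,y,dz),proj(c,np.array([533.6,271.2,189.6])+R.apply([x,y,dz])).round(1))
```

```text
(-24, -10, 65) [223.  189.4]
(-24, -10, 45) [219.7 198.8]
(-12.5, -10, 65) [239.4 189.4]
(-12.5, -10, 45) [237.6 198.8]
(12.5, -10, 65) [274.9 189.4]
(12.5, -10, 45) [276.7 198.8]
(24, -10, 65) [291.3 189.4]
(24, -10, 45) [294.6 198.8]
(-24, 0, 65) [223.4 202.8]
(-24, 0, 45) [220.2 213.3]
(-12.5, 0, 65) [239.6 202.8]
(-12.5, 0, 45) [237.9 213.3]
(12.5, 0, 65) [274.7 202.8]
(12.5, 0, 45) [276.4 213.3]
(24, 0, 65) [290.9 202.8]
(24, 0, 45) [294.  213.3]
(-24, 10, 65) [223.9 215.8]
(-24, 10, 45) [220.8 227.4]
(-12.5, 10, 65) [239.8 215.8]
(-12.5, 10, 45) [238.2 227.4]
(12.5, 10, 65) [274.5 215.8]
(12.5, 10, 45) [276.1 227.4]
(24, 10, 65) [290.4 215.8]
(24, 10, 45) [293.5 227.4]
```

View pics/w4z.png

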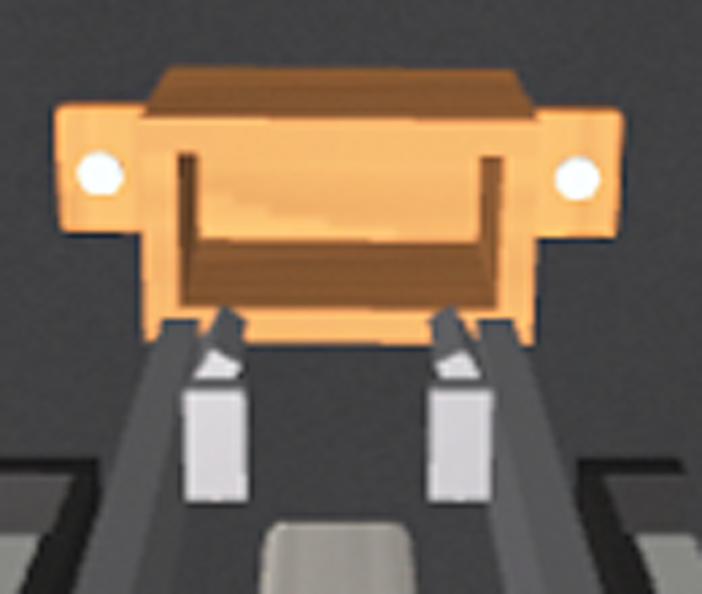

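Run:
```python
from h import *
c=lc('w4')
f=lambda a,b:(195+a/5.4,135+b/5.4)
print('head',onz(c,(257.5,317),128+118))
for n,p in dict(rimFL=(143,118),rimFR=(535,118),rimBL=(145,343),rimBR=(533,345)).items(): print(n,onz(c,f(*p),52).round(1))
for p in [(98,174),(578,178)]: print('screw',onz(c,f(*p),6).round(1))
go([598,-47.5,190],1.44)
```

```text
head [530.2352576  271.77278297 246.        ]
rimFL [511.2 241.1  52. ]
rimFR [519.8 307.2  52. ]
rimBL [551.2 234.9  52. ]
rimBR [560.4 302.9  52. ]
screw [529.9 223.8   6. ]
screw [543.1 318.8   6. ]
turn [-0.0014, 0.001, 0.0] shift_m [-0.3076, 0.1054, -0.0005]
```

```bash
python3 -m inch '[[[0,0,0],[-0.02,0.007,0],-0.2],[[0,0,0],[-0.06,0.02,0],-0.2],[[0,0,0],[-0.1,0.035,0],-0.2],[[0,0,0],[-0.145,0.05,0],-0.2],[[0,0,0],[-0.19,0.065,0],-0.2],[[0,0,0],[-0.235,0.080,0],-0.2],[[0,0,0],[-0.27,0.093,0],-0.2],[[0,0,0],[-0.29,0.1,0],-0.2]]' 25
python3 -c "
from h import *
go([598,-47.5,150],1.44)"
```

```text
time_s: 5.2
tcp_pos: [595.5, -32.1, 189.7]
ee_rot: [-3.141, 0.0, 1.438]
force: [-0.5, 1.1, -0.8]
finger_gap: 51.3
turn [-0.0008, 0.0001, -0.0022] shift_m [-0.0149, 0.0046, 0.0397]
```

I loosened the grip by mistake: a more negative value opens the fingers. Re-tightening now and checking for slip.

```bash
python3 -m inch '[[[0,0,0],[0,0,0],-0.1],[[0,0,0],[0,0,0],-0.1],[[0,0,0],[0,0,0],-0.1]]' 25
python3 -c "
from h import *
snap('wrist','w5');snap('scene','s5')
jm=cv2.imread('pics/s5.png')[110:260,180:330]
wm=cv2.imread('pics/w5.png')[100:384,60:450]
jm=cv2.resize(jm,(400,400),interpolation=cv2.INTER_CUBIC)
cv2.imwrite('pics/f5.png',np.hstack([jm,np.vstack([wm,np.zeros((116,390,3),np.uint8)])]))
"
```

```text
time_s: 5.5
tcp_pos: [595.0, -28.2, 190.4]
ee_rot: [-3.141, -0.0, 1.441]
force: [0.1, 0.4, -1.9]
finger_gap: 46.9
```

View pics/f5.png

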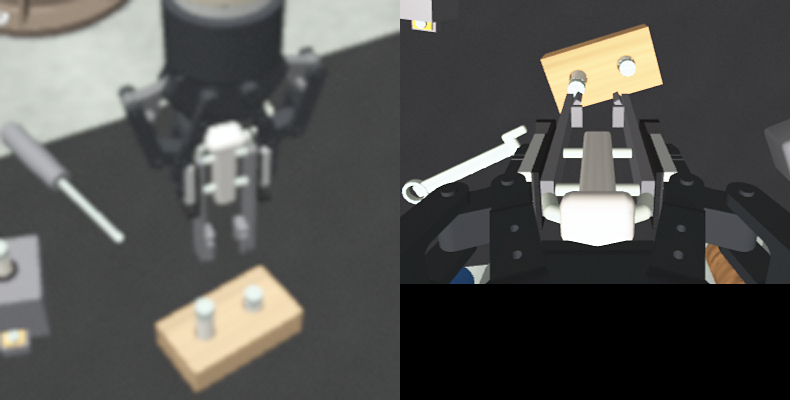

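The tongs are still in hand. I'll compare their pose in w4 and w5.

Run:
```python
from h import *
a=cv2.imread('pics/w4.png')[175:345,185:330];b=cv2.imread('pics/w5.png')[175:345,185:330]
cv2.imwrite('pics/cmp.png',cv2.resize(np.hstack([a,b]),None,fx=2.75,fy=2.75,interpolation=cv2.INTER_CUBIC))
c=lc('w5')
print(proj(c,[599.6,-47.4,66]))
```

```text
[236.68099845 187.83969821]
```

View pics/cmp.png

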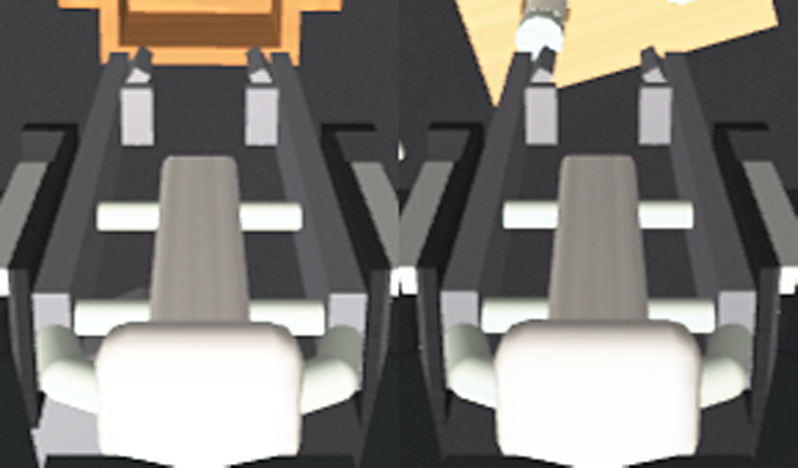

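```bash
python3 -c "
from h import *
go([598,-47.2,147],1.44)"
```

```text
turn [0.0003, -0.0002, 0.0013] shift_m [-0.0186, 0.0052, 0.0437]
```

```bash
python3 -m inch '[[[0,0,0],[-0.0186,0.0052,0.005],-0.1],[[0,0,0],[-0.0186,0.0052,0.02],-0.1],[[0,0,0],[-0.0186,0.0052,0.035],-0.1],[[0,0,0],[-0.0186,0.0052,0.0435],-0.1],[[0,0,0],[-0.0186,0.0052,0.0435],-0.1],[[0,0,0],[-0.0186,0.0052,0.0435],-0.1]]' 25
python3 -c "
from h import *
snap('wrist','w6');snap('scene','s6');snap('side','d6')
jm=cv2.imread('pics/s6.png')[165:265,210:310]
km=cv2.imread('pics/d6.png')[140:240,245:345]
wm=cv2.imread('pics/w6.png')[140:240,206:306]
cv2.imwrite('pics/f6.png',cv2.resize(np.hstack([jm,km]),None,fx=4,fy=4,interpolation=cv2.INTER_CUBIC))
cv2.imwrite('pics/w6z.png',cv2.resize(wm,None,fx=6,fy=6,interpolation=cv2.INTER_CUBIC))
o=ctrl.observe();print(o['tcp_pos'],o['ee_rot'],o['finger_gap'],o['force'])
"
```

```text
time_s: 6.2
tcp_pos: [598.4, -47.9, 147.8]
ee_rot: [3.141, -0.0, 1.441]
force: [-1.1, 0.2, -0.9]
finger_gap: 47.2
[598.42454245 -48.16409986 148.13748823] [3.13975598e+00 1.00268206e-05 1.44027004e+00] 47.363896158763936 [-0.86340827 -0.00579399 -1.28695486]
```

View pics/f6.png

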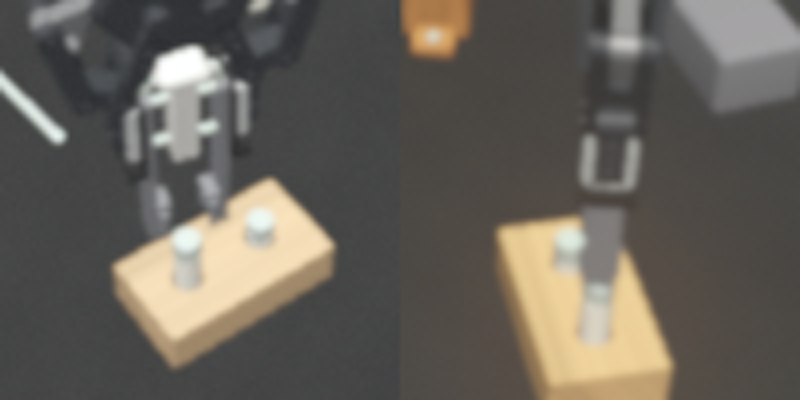

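View pics/w6z.png

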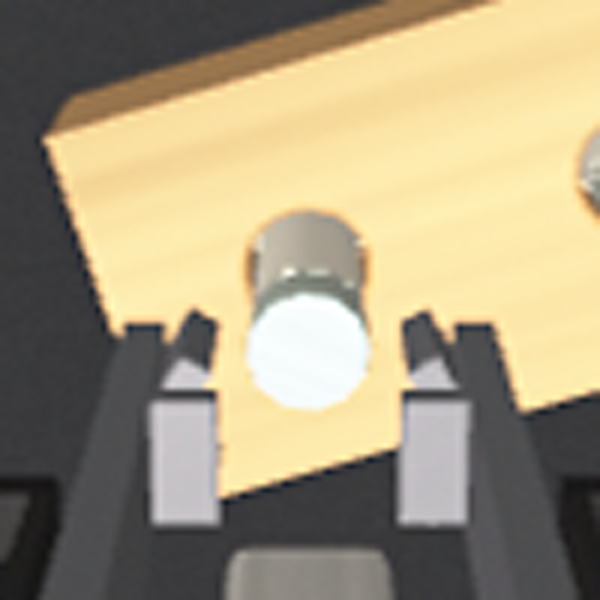

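Run:
```python
from h import *
c=lc('w6'); R=Ro.from_euler('xyz',[np.pi,0,1.44]); o=np.array([598.4,-48.0,147.9])
f=lambda a,b:(206+a/6,140+b/6)
T=lambda p,z: R.inv().apply(onz(c,f(*p),z)-o).round(1)
print('fuse',onz(c,f(308,350),66),T((308,350),66))
for p in [(195,310),(425,310),(125,325),(493,325)]: print('tip far',T(p,82.5))
for p in [(148,395),(217,395),(150,525),(220,525),(398,398),(470,398),(398,525),(470,525)]: print('ledge',T(p,82.5+20),T(p,82.5+25))
```

```text
fuse [600.62568131 -48.08731697  66.        ] [ 0.2  2.2 81.9]
tip far [-13.1  -8.5  65.4]
tip far [13.9 -8.5 65.4]
tip far [-21.3  -6.6  65.4]
tip far [21.9 -6.7 65.4]
ledge [-17.   -5.4  45.4] [-16.6  -7.3  40.4]
ledge [-9.6 -5.4 45.4] [-9.4 -7.3 40.4]
ledge [-17.2   9.9  45.4] [-16.7   7.6  40.4]
ledge [-9.5  9.8 45.4] [-9.2  7.6 40.4]
ledge [ 9.8 -5.1 45.4] [ 9.6 -7.  40.4]
ledge [17.6 -5.1 45.4] [17.1 -7.  40.4]
ledge [10.1  9.8 45.4] [ 9.8  7.5 40.4]
ledge [18.   9.8 45.4] [17.5  7.5 40.4]
```

```bash
python3 -m inch '[[[0,0,0],[-0.0002,0.0008,0.005],-0.1],[[0,0,0],[-0.0002,0.0008,0.012],-0.1],[[0,0,0],[-0.0002,0.0008,0.018],-0.1],[[0,0,0],[-0.0002,0.0008,0.024],-0.1],[[0,0,0],[-0.0002,0.0008,0.030],-0.1],[[0,0,0],[-0.0002,0.0008,0.034],-0.1],[[0,0,0],[-0.0002,0.0008,0.034],-0.1]]' 25
python3 -c "
from h import *
snap('wrist','w7');snap('scene','s7');snap('side','d7')
jm=cv2.imread('pics/s7.png')[165:265,210:310]
km=cv2.imread('pics/d7.png')[140:240,245:345]
wm=cv2.imread('pics/w7.png')[140:240,206:306]
cv2.imwrite('pics/f7.png',cv2.resize(np.hstack([jm,km]),None,fx=4,fy=4,interpolation=cv2.INTER_CUBIC))
cv2.imwrite('pics/w7z.png',cv2.resize(wm,None,fx=6,fy=6,interpolation=cv2.INTER_CUBIC))
o=ctrl.observe();print(o['tcp_pos'],o['ee_rot'],o['finger_gap'],o['force'])
"
```

```text
time_s: 7.05
tcp_pos: [598.7, -48.6, 112.7]
ee_rot: [-3.141, -0.0, 1.44]
force: [-0.2, -0.1, -0.9]
finger_gap: 47.1
[599.04391368 -48.59660455 113.5965562 ] [ 3.14057253e+00 -4.58859970e-05  1.44004896e+00] 46.96553755250094 [ 0.33050571 -0.59745834 -2.10727446]
```

View pics/f7.png

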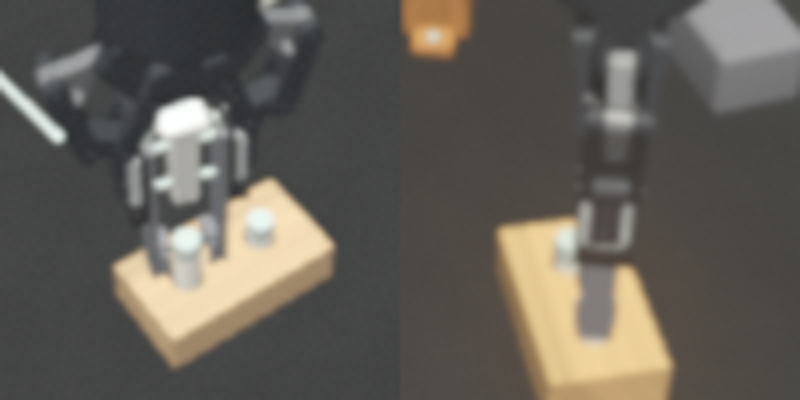

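View pics/w7z.png

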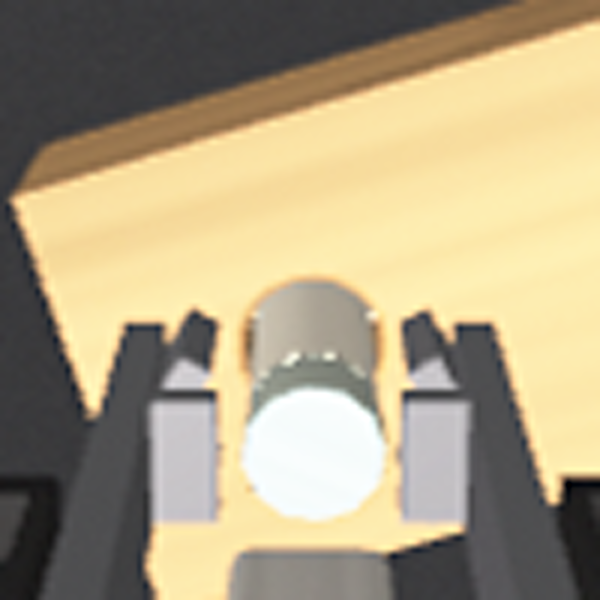

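The fuse stands centred between the jaws, with its top at (258,216) against ledge centres at about (258,217). Squeezing now.

```bash
python3 -m inch '[[[0,0,0],[0,0,0],0.0],[[0,0,0],[0,0,0],0.1],[[0,0,0],[0,0,0],0.16],[[0,0,0],[0,0,0],0.25],[[0,0,0],[0,0,0],0.25],[[0,0,0],[0,0,0],0.25]]' 40
python3 -c "
from h import *
snap('wrist','w8')
wm=cv2.imread('pics/w8.png')[140:240,206:306]
cv2.imwrite('pics/w8z.png',cv2.resize(wm,None,fx=6,fy=6,interpolation=cv2.INTER_CUBIC))
o=ctrl.observe();print(o['tcp_pos'],o['ee_rot'],o['finger_gap'],o['force'])
"
```

```text
time_s: 7.8
tcp_pos: [599.2, -48.6, 113.8]
ee_rot: [3.14, -0.0, 1.44]
force: [-0.2, 0.7, 4.0]
finger_gap: 33.3
[599.21000393 -48.61140973 113.82143713] [ 3.13996318e+00 -4.90294411e-05  1.44004436e+00] 33.282875066742974 [0.21680655 0.80652607 4.69506561]
```

View pics/w8z.png

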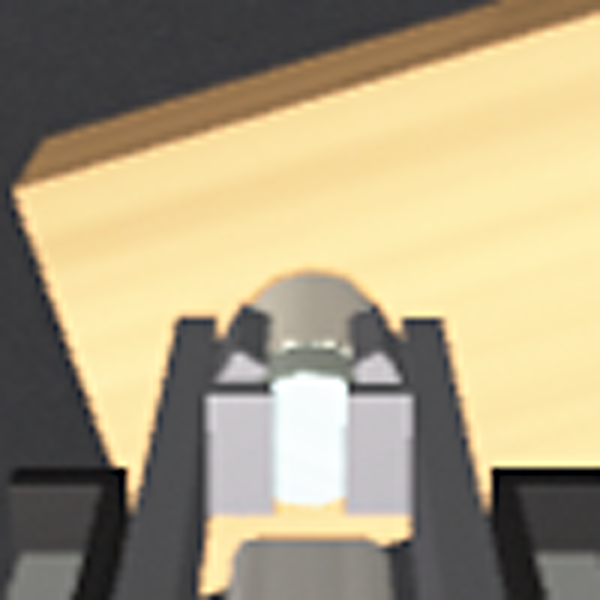

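```bash
python3 -m inch '[[[0,0,0],[0,0,-0.005],0.25],[[0,0,0],[0,0,-0.015],0.25],[[0,0,0],[0,0,-0.03],0.25],[[0,0,0],[0,0,-0.045],0.25],[[0,0,0],[0,0,-0.06],0.25],[[0,0,0],[0,0,-0.072],0.25],[[0,0,0],[0,0,-0.072],0.25],[[0,0,0],[0,0,-0.072],0.25]]' 40
python3 -c "
from h import *
snap('wrist','w9');snap('scene','s9');snap('side','d9')
jm=cv2.imread('pics/s9.png')[165:265,210:310]
km=cv2.imread('pics/d9.png')[140:240,245:345]
cv2.imwrite('pics/f9.png',cv2.resize(np.hstack([jm,km]),None,fx=4,fy=4,interpolation=cv2.INTER_CUBIC))
o=ctrl.observe();print(o['tcp_pos'],o['ee_rot'],o['finger_gap'],o['force'])
cv2.imwrite('pics/w9z.png',cv2.resize(cv2.imread('pics/w9.png')[140:240,206:306],None,fx=6,fy=6,interpolation=cv2.INTER_CUBIC))
"
```

```text
time_s: 8.65
tcp_pos: [598.7, -48.5, 185.4]
ee_rot: [3.141, -0.0, 1.44]
force: [-0.9, 0.2, -2.2]
finger_gap: 33.8
[598.5313848  -48.54341918 184.64662955] [-3.14092478e+00 -1.74022053e-04  1.43993028e+00] 32.92216191928738 [ 0.86438955 -0.14479357 -2.92942429]
```

View pics/f9.png

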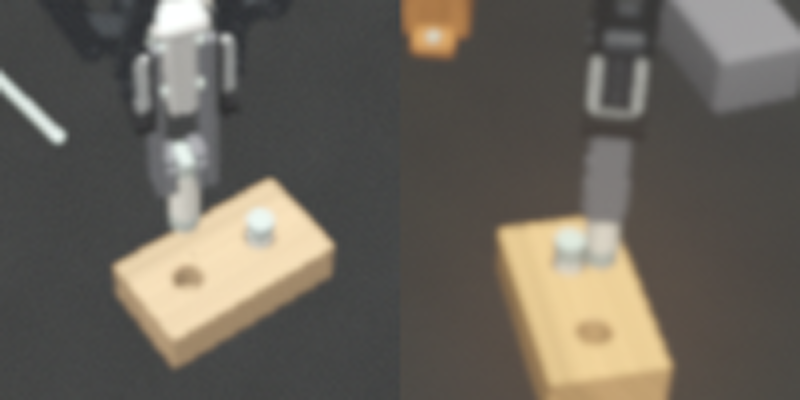

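View pics/w9z.png

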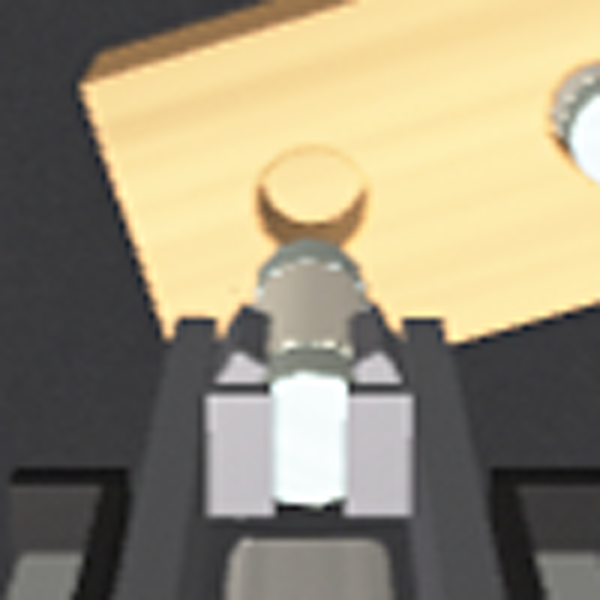

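The scene and side pictures show the fuse hanging in the jaws clear of its empty well, with the short fuse still in place. Step 1 should be met. Next I'll measure the foot offset and the move to the base.

Run:
```python
from h import *
c=lc('w9'); R=Ro.from_euler('xyz',[np.pi,0,1.44]); o=np.array([598.6,-48.5,185.2])
f=lambda a,b:(206+a/6,140+b/6)
T=lambda p,z: R.inv().apply(onz(c,f(*p),z)-o).round(1)
print('foot far',T((309,239),80.5),'top front',T((310,505),137),'back',T((310,372),137))
print('well centre now', onz(c,f(312,203),30))
go([488,-245,205],1.44)
```

```text
foot far [  0.2  -5.8 104.7] top front [ 0.3  8.9 48.2] back [ 0.2 -6.8 48.2]
well centre now [601.02967046 -48.03400485  30.        ]
turn [-0.0007, -0.0002, -0.0001] shift_m [-0.2092, -0.084, -0.0203]
```

```bash
python3 -m inch '[[[0,0,0],[-0.01,-0.004,-0.02],0.25],[[0,0,0],[-0.04,-0.016,-0.02],0.25],[[0,0,0],[-0.08,-0.032,-0.02],0.25],[[0,0,0],[-0.12,-0.048,-0.02],0.25],[[0,0,0],[-0.16,-0.064,-0.02],0.25],[[0,0,0],[-0.19,-0.076,-0.02],0.25],[[0,0,0],[-0.205,-0.082,-0.02],0.25],[[0,0,0],[-0.209,-0.084,-0.02],0.25]]' 40
python3 -m inch '[[[0,0,0],[0,0,0.01],0.25],[[0,0,0],[0,0,0.02],0.25],[[0,0,0],[0,0,0.02],0.25]]' 40
python3 -c "
from h import *
snap('wrist','w10')
o=ctrl.observe();print(o['tcp_pos'],o['ee_rot'],o['finger_gap'],o['force'])
cv2.imwrite('pics/w10z.png',cv2.resize(cv2.imread('pics/w10.png')[100:240,186:326],None,fx=4.25,fy=4.25,interpolation=cv2.INTER_CUBIC))
"
```

```text
time_s: 9.6
tcp_pos: [487.7, -245.9, 205.0]
ee_rot: [3.141, -0.0, 1.438]
force: [0.5, -0.0, -1.9]
finger_gap: 33.2
time_s: 9.9
tcp_pos: [488.2, -243.4, 183.4]
ee_rot: [-3.14, -0.002, 1.441]
force: [-0.0, -0.1, -1.6]
finger_gap: 33.2
[ 488.49741584 -243.67749077  184.22112359] [-3.14046957e+00 -1.07993999e-03  1.44145884e+00] 33.13096345419792 [-0.13250932 -0.48932731 -0.45399059]
```

View pics/w10z.png

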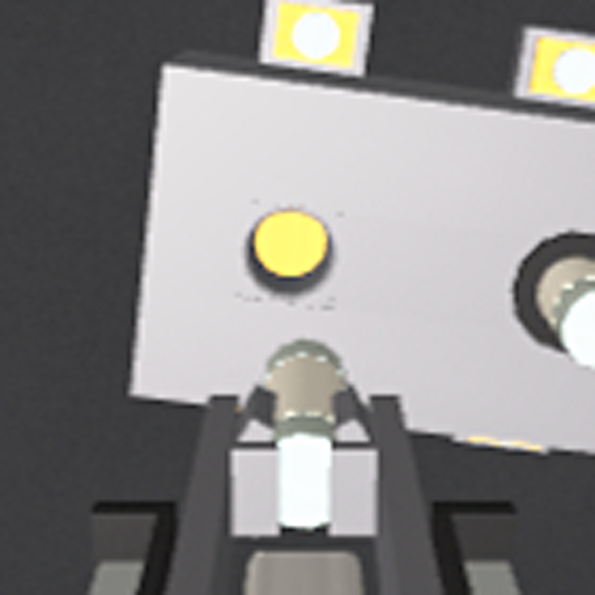

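The wrist view shows the socket mouth at zoomed (290,252), with brass below it, and the fuse foot just in front at zoomed (304,345).

Run:
```python
from h import *
c=lc('w10'); im=cv2.imread('pics/w10.png')
z=cv2.resize(im[100:240,186:326],None,fx=4.25,fy=4.25,interpolation=cv2.INTER_CUBIC)
R=Ro.from_euler('xyz',[np.pi,0,1.44]); o=np.array([488.3,-243.6,184.2])
f=lambda a,b:(186+(a+.5)/4.25-.5,100+(b+.5)/4.25-.5)
T=lambda p,zz: R.inv().apply(onz(c,f(*p),zz)-o).round(1)
hsv=cv2.cvtColor(z,cv2.COLOR_BGR2HSV)
g=z[190:315,225:355]; base=np.array([200,195,200])
m=((g.max(2)<150)|(hsv[190:315,225:355,1]>90)).astype(np.uint8)
n,l,s,ct=cv2.connectedComponentsWithStats(m)
i=1+np.argmax(s[1:,4]); cn,_=cv2.findContours((l==i).astype(np.uint8),0,1); e=cv2.fitEllipse(cn[0]); print(s[i],e)
u=(e[0][0]+225,e[0][1]+190); print(u)
S=onz(c,f(*u),55); print('socket',S,T(u,55))
r=e[1][0]/2
print('width',np.linalg.norm(onz(c,f(u[0]-r,u[1]),55)-onz(c,f(u[0]+r,u[1]),55)))
print('foot far',T((304,339),79.5),'top',T((304,528),136),T((304,430),136))
```

```text
[  21   22   87   84 5751] ((63.51884460449219, 63.32188034057617), (83.64217376708984, 85.54579162597656), 95.11080169677734)
(288.5188446044922, 253.32188034057617)
socket [ 469.47312128 -244.07374716   55.        ] [ -2.9 -18.6 129.2]
width 17.46603932820386
foot far [  0.3  -6.9 104.7] top [ 0.2  8.  48.2] [ 0.2 -8.2 48.2]
```

```bash
python3 -m inch '[[[0,0,0],[-0.0032,-0.010,0],0.25],[[0,0,0],[-0.0032,-0.0202,0.002],0.25],[[0,0,0],[-0.0032,-0.0202,0.01],0.25],[[0,0,0],[-0.0032,-0.0202,0.016],0.25],[[0,0,0],[-0.0032,-0.0202,0.016],0.25],[[0,0,0],[-0.0032,-0.0202,0.016],0.25]]' 40
python3 -c "
from h import *
snap('wrist','w11');snap('scene','s11');snap('side','d11')
o=ctrl.observe();print(o['tcp_pos'],o['ee_rot'],o['finger_gap'],o['force'])
cv2.imwrite('pics/w11z.png',cv2.resize(cv2.imread('pics/w11.png')[120:240,196:316],None,fx=5,fy=5,interpolation=cv2.INTER_CUBIC))
jm=cv2.imread('pics/s11.png')[150:250,110:210]
km=cv2.imread('pics/d11.png')[230:330,170:270]
cv2.imwrite('pics/f11.png',cv2.resize(np.hstack([jm,km]),None,fx=4,fy=4,interpolation=cv2.INTER_CUBIC))
"
```

```text
time_s: 10.55
tcp_pos: [468.0, -245.4, 169.1]
ee_rot: [3.141, -0.0, 1.44]
force: [-0.4, 0.2, -0.5]
finger_gap: 33.6
[ 468.07524332 -245.43725723  169.44720173] [3.14060798e+00 1.21396025e-05 1.44005828e+00] 33.118933701413866 [-0.13844638 -0.31473933 -1.36142571]
```

View pics/w11z.png

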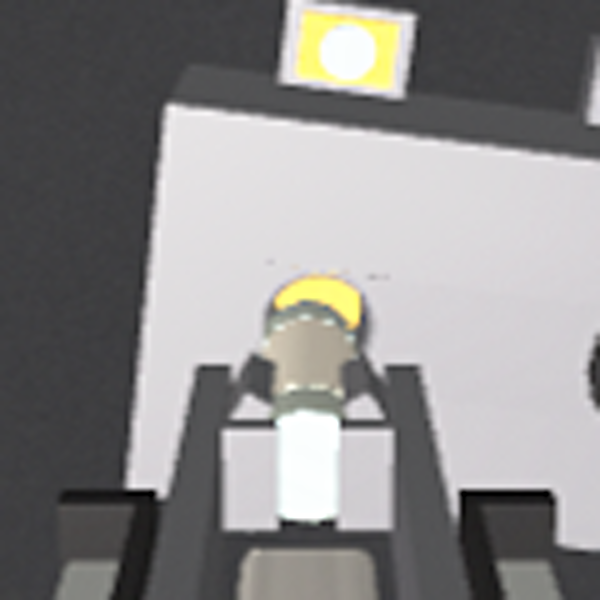

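View pics/f11.png

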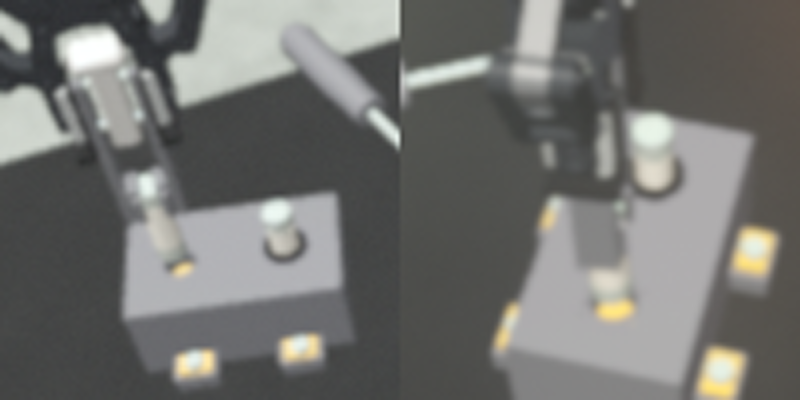

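Run:
```python
from h import *
c=lc('w11')
R=Ro.from_euler('xyz',[np.pi,0,1.44]); o=np.array([468.05,-245.4,169.3])
f=lambda a,b:(196+(a+.5)/5-.5,120+(b+.5)/5-.5)
T=lambda p,zz: R.inv().apply(onz(c,f(*p),zz)-o).round(2)
print('mouth L/R/far',T((266,320),55),T((374,320),55),T((320,273),55))
print('foot L/R/far',T((267,318),66),T((353,318),66),T((310,300),65.5))
print('socket old',R.inv().apply(np.array([469.47,-244.07,55])-o))
```

```text
mouth L/R/far [-7.240e+00  9.000e-02  1.143e+02] [1.136e+01 8.000e-02 1.143e+02] [  2.03  -8.27 114.3 ]
foot L/R/far [ -6.77  -3.51 103.3 ] [  7.4   -3.52 103.3 ] [  0.31  -6.46 103.8 ]
socket old [  1.50384127   1.23440732 114.3       ]
```

```bash
python3 -m inch '[[[0,0,0],[0.0015,-0.0001,0],0.25],[[0,0,0],[0.0015,-0.0001,0.003],0.25],[[0,0,0],[0.0015,-0.0001,0.006],0.25],[[0,0,0],[0.0015,-0.0001,0.006],0.25],[[0,0,0],[0.0015,-0.0001,0.006],0.25]]' 40
python3 -c "
from h import *
snap('wrist','w12')
o=ctrl.observe();print(o['tcp_pos'],o['ee_rot'],o['finger_gap'],o['force'])
cv2.imwrite('pics/w12z.png',cv2.resize(cv2.imread('pics/w12.png')[150:230,216:296],None,fx=7,fy=7,interpolation=cv2.INTER_CUBIC))
"
```

```text
time_s: 11.2
tcp_pos: [468.0, -243.9, 163.2]
ee_rot: [3.141, -0.0, 1.44]
force: [-0.0, 0.2, -1.6]
finger_gap: 33.5
[ 468.02558499 -243.91098475  163.30316104] [ 3.14091692e+00 -1.16766195e-04  1.43997166e+00] 33.191564470508354 [ 1.30261952  0.12972332 -1.63639203]
```

View pics/w12z.png

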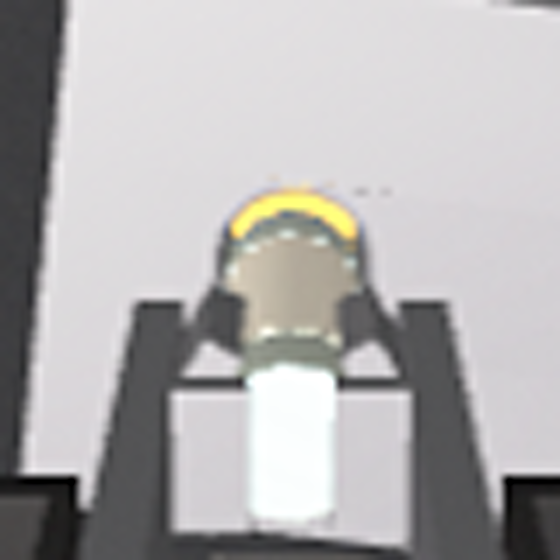

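The foot is concentric with the mouth: foot edges 226–358 against mouth edges 218–370. I'll lower it gently while watching the force.

```bash
python3 -m inch '[[[0,0,0],[0,0,0.002],0.25],[[0,0,0],[0,0,0.004],0.25],[[0,0,0],[0,0,0.006],0.25],[[0,0,0],[0,0,0.006],0.25]]' 40
python3 -m inch '[[[0,0,0],[0,0,0.002],0.25],[[0,0,0],[0,0,0.004],0.25],[[0,0,0],[0,0,0.004],0.25]]' 40
python3 -m inch '[[[0,0,0],[0,0,0.002],0.25],[[0,0,0],[0,0,0.004],0.25],[[0,0,0],[0,0,0.004],0.25]]' 40
```

```text
time_s: 11.65
tcp_pos: [467.9, -243.8, 157.0]
ee_rot: [3.141, -0.0, 1.44]
force: [0.4, 0.3, -1.5]
finger_gap: 33.2
time_s: 11.95
tcp_pos: [467.9, -243.8, 153.0]
ee_rot: [3.141, -0.0, 1.44]
force: [0.2, -0.0, -2.6]
finger_gap: 33.2
time_s: 12.25
tcp_pos: [467.9, -243.8, 149.1]
ee_rot: [3.141, -0.0, 1.44]
force: [-0.1, -0.0, -1.5]
finger_gap: 33.5
```

It entered the bore freely. Now I'll go down in small steps to the carrier.

```bash
for i in 1; do python3 -m inch '[[[0,0,0],[0,0,0.001],0.25],[[0,0,0],[0,0,0.002],0.25],[[0,0,0],[0,0,0.002],0.25]]' 40; done
python3 -m inch '[[[0,0,0],[0,0,0.001],0.25],[[0,0,0],[0,0,0.002],0.25],[[0,0,0],[0,0,0.002],0.25]]' 40
python3 -m inch '[[[0,0,0],[0,0,0.001],0.25],[[0,0,0],[0,0,0.002],0.25],[[0,0,0],[0,0,0.002],0.25]]' 40
```

```text
time_s: 12.55
tcp_pos: [468.0, -243.9, 147.3]
ee_rot: [3.141, -0.0, 1.44]
force: [-0.6, 0.0, -1.9]
finger_gap: 33.4
time_s: 12.85
tcp_pos: [468.1, -243.9, 145.5]
ee_rot: [3.14, 0.0, 1.44]
force: [0.8, 0.3, 2.6]
finger_gap: 32.8
time_s: 13.15
tcp_pos: [468.1, -243.9, 143.2]
ee_rot: [3.141, -0.0, 1.44]
force: [-0.2, 0.4, 3.3]
finger_gap: 33.6
```

```bash
cat > chk.py <<'E'
import sys
from workcell import ctrl
o=ctrl.observe(); f=o['force'][2]; sys.exit(0 if f<5.2 else 1)
E
python3 -m inch '[[[0,0,0],[0,0,0.0005],0.25],[[0,0,0],[0,0,0.0005],0.25]]' 40 && python3 chk.py && python3 -m inch '[[[0,0,0],[0,0,0.0005],0.25],[[0,0,0],[0,0,0.0005],0.25]]' 40 && python3 chk.py && python3 -m inch '[[[0,0,0],[0,0,0.0005],0.25],[[0,0,0],[0,0,0.0005],0.25]]' 40 && python3 chk.py && python3 -m inch '[[[0,0,0],[0,0,0.0005],0.25],[[0,0,0],[0,0,0.0005],0.25]]' 40
```

```text
time_s: 13.35
tcp_pos: [468.1, -243.9, 142.8]
ee_rot: [3.141, -0.0, 1.44]
force: [-0.5, -0.1, 3.0]
finger_gap: 33.2
time_s: 13.55
tcp_pos: [468.1, -243.9, 142.3]
ee_rot: [3.141, -0.0, 1.44]
force: [0.1, -0.1, 3.6]
finger_gap: 33.3
time_s: 13.75
tcp_pos: [468.0, -243.9, 141.8]
ee_rot: [3.141, -0.0, 1.44]
force: [0.0, 0.3, 3.4]
finger_gap: 33.1
time_s: 13.95
tcp_pos: [468.0, -243.9, 141.3]
ee_rot: [3.141, -0.0, 1.44]
force: [1.5, -0.2, 2.9]
finger_gap: 32.9
```

Steady on the carrier at about 3.2 N raw, roughly 5 N net. Continuing.

```bash
python3 -m inch '[[[0,0,0],[0,0,0.0005],0.25],[[0,0,0],[0,0,0.0005],0.25]]' 40 && python3 chk.py && python3 -m inch '[[[0,0,0],[0,0,0.0005],0.25],[[0,0,0],[0,0,0.0005],0.25]]' 40 && python3 chk.py && python3 -m inch '[[[0,0,0],[0,0,0.0005],0.25],[[0,0,0],[0,0,0.0005],0.25]]' 40 && python3 chk.py && python3 -m inch '[[[0,0,0],[0,0,0.0005],0.25],[[0,0,0],[0,0,0.0005],0.25]]' 40 && python3 chk.py && python3 -m inch '[[[0,0,0],[0,0,0.0005],0.25],[[0,0,0],[0,0,0.0005],0.25]]' 40 && python3 chk.py && python3 -m inch '[[[0,0,0],[0,0,0.0005],0.25],[[0,0,0],[0,0,0.0005],0.25]]' 40
```

```text
time_s: 14.15
tcp_pos: [468.0, -243.9, 140.8]
ee_rot: [3.141, -0.0, 1.44]
force: [-0.3, -0.5, 3.0]
finger_gap: 33.0
time_s: 14.35
tcp_pos: [468.0, -243.9, 140.3]
ee_rot: [3.141, -0.0, 1.44]
force: [1.1, -0.7, 2.9]
finger_gap: 33.1
time_s: 14.55
tcp_pos: [468.0, -243.9, 139.8]
ee_rot: [3.141, -0.0, 1.44]
force: [-0.2, -1.1, 3.6]
finger_gap: 33.3
time_s: 14.75
tcp_pos: [468.0, -243.9, 139.3]
ee_rot: [3.141, -0.0, 1.44]
force: [0.4, -0.1, 3.3]
finger_gap: 33.3
time_s: 14.95
tcp_pos: [468.0, -243.9, 138.8]
ee_rot: [3.141, -0.0, 1.44]
force: [-0.0, 0.2, 3.9]
finger_gap: 33.3
time_s: 15.15
tcp_pos: [468.0, -243.9, 138.3]
ee_rot: [3.141, -0.0, 1.44]
force: [0.3, -0.2, 3.9]
finger_gap: 33.3
```

```bash
python3 -m inch '[[[0,0,0],[0,0,0.0005],0.25],[[0,0,0],[0,0,0.0005],0.25]]' 40 && python3 chk.py && python3 -m inch '[[[0,0,0],[0,0,0.0005],0.25],[[0,0,0],[0,0,0.0005],0.25]]' 40 && python3 chk.py && python3 -m inch '[[[0,0,0],[0,0,0.0005],0.25],[[0,0,0],[0,0,0.0005],0.25]]' 40 && python3 chk.py && python3 -m inch '[[[0,0,0],[0,0,0.0005],0.25],[[0,0,0],[0,0,0.0005],0.25]]' 40 && python3 chk.py && python3 -m inch '[[[0,0,0],[0,0,0.0005],0.25],[[0,0,0],[0,0,0.0005],0.25]]' 40 && python3 chk.py && python3 -m inch '[[[0,0,0],[0,0,0.0005],0.25],[[0,0,0],[0,0,0.0005],0.25]]' 40 && python3 chk.py && python3 -m inch '[[[0,0,0],[0,0,0.0005],0.25],[[0,0,0],[0,0,0.0005],0.25]]' 40 && python3 chk.py && python3 -m inch '[[[0,0,0],[0,0,0.0005],0.25],[[0,0,0],[0,0,0.0005],0.25]]' 40
```

```text
time_s: 15.35
tcp_pos: [468.0, -243.9, 137.8]
ee_rot: [3.141, -0.0, 1.44]
force: [0.4, 0.0, 3.2]
finger_gap: 33.1
time_s: 15.55
tcp_pos: [468.0, -243.9, 137.3]
ee_rot: [3.141, -0.0, 1.44]
force: [0.1, -1.0, 3.6]
finger_gap: 33.1
time_s: 15.75
tcp_pos: [468.0, -243.9, 136.8]
ee_rot: [3.141, -0.0, 1.44]
force: [1.3, -0.2, 3.9]
finger_gap: 33.0
time_s: 15.95
tcp_pos: [468.0, -243.9, 136.3]
ee_rot: [3.141, -0.0, 1.44]
force: [1.6, -0.5, 3.0]
finger_gap: 33.6
time_s: 16.15
tcp_pos: [468.0, -243.9, 135.8]
ee_rot: [3.141, -0.0, 1.44]
force: [-1.0, -0.5, 3.5]
finger_gap: 33.0
time_s: 16.35
tcp_pos: [468.0, -243.9, 135.3]
ee_rot: [3.141, -0.0, 1.44]
force: [0.2, 0.1, 3.2]
finger_gap: 33.2
time_s: 16.55
tcp_pos: [468.0, -243.9, 134.8]
ee_rot: [3.141, -0.0, 1.44]
force: [0.6, -0.0, 2.3]
finger_gap: 33.4
time_s: 16.75
tcp_pos: [468.0, -243.9, 134.3]
ee_rot: [3.141, -0.0, 1.44]
force: [0.9, -0.0, 3.3]
finger_gap: 33.3
```

```bash
python3 -m inch '[[[0,0,0],[0,0,0.0005],0.25],[[0,0,0],[0,0,0.0005],0.25]]' 40 && python3 chk.py && python3 -m inch '[[[0,0,0],[0,0,0.0005],0.25],[[0,0,0],[0,0,0.0005],0.25]]' 40 && python3 chk.py && python3 -m inch '[[[0,0,0],[0,0,0.0005],0.25],[[0,0,0],[0,0,0.0005],0.25]]' 40 && python3 chk.py && python3 -m inch '[[[0,0,0],[0,0,0.0005],0.25],[[0,0,0],[0,0,0.0005],0.25]]' 40 && python3 chk.py && python3 -m inch '[[[0,0,0],[0,0,0.0005],0.25],[[0,0,0],[0,0,0.0005],0.25]]' 40 && python3 chk.py && python3 -m inch '[[[0,0,0],[0,0,0.0005],0.25],[[0,0,0],[0,0,0.0005],0.25]]' 40 && python3 chk.py && python3 -m inch '[[[0,0,0],[0,0,0.0005],0.25],[[0,0,0],[0,0,0.0005],0.25]]' 40 && python3 chk.py && python3 -m inch '[[[0,0,0],[0,0,0.0005],0.25],[[0,0,0],[0,0,0.0005],0.25]]' 40
```

```text
time_s: 16.95
tcp_pos: [468.0, -243.9, 133.8]
ee_rot: [3.141, -0.0, 1.44]
force: [0.6, 0.6, 3.2]
finger_gap: 33.2
time_s: 17.15
tcp_pos: [468.0, -243.9, 133.3]
ee_rot: [3.141, -0.0, 1.44]
force: [0.7, 0.4, 3.0]
finger_gap: 33.0
time_s: 17.35
tcp_pos: [468.0, -243.9, 132.8]
ee_rot: [3.141, -0.0, 1.44]
force: [0.4, 0.9, 3.3]
finger_gap: 33.4
time_s: 17.55
tcp_pos: [468.0, -243.9, 132.3]
ee_rot: [3.141, -0.0, 1.44]
force: [0.4, -0.1, 3.5]
finger_gap: 33.4
time_s: 17.75
tcp_pos: [468.0, -243.9, 131.8]
ee_rot: [3.141, -0.0, 1.44]
force: [0.7, -0.3, 3.5]
finger_gap: 33.0
time_s: 17.95
tcp_pos: [468.0, -243.9, 131.3]
ee_rot: [3.141, -0.0, 1.44]
force: [0.9, 0.2, 3.7]
finger_gap: 33.4
time_s: 18.15
tcp_pos: [468.0, -243.9, 130.8]
ee_rot: [3.141, -0.0, 1.44]
force: [-0.3, -0.5, 3.6]
finger_gap: 33.4
time_s: 18.35
tcp_pos: [468.0, -243.9, 130.3]
ee_rot: [3.141, -0.0, 1.44]
force: [1.6, 0.3, 3.6]
finger_gap: 33.4
```

```bash
python3 -m inch '[[[0,0,0],[0,0,0.0005],0.25],[[0,0,0],[0,0,0.0005],0.25]]' 40 && python3 chk.py && python3 -m inch '[[[0,0,0],[0,0,0.0005],0.25],[[0,0,0],[0,0,0.0005],0.25]]' 40 && python3 chk.py && python3 -m inch '[[[0,0,0],[0,0,0.0005],0.25],[[0,0,0],[0,0,0.0005],0.25]]' 40 && python3 chk.py && python3 -m inch '[[[0,0,0],[0,0,0.0005],0.25],[[0,0,0],[0,0,0.0005],0.25]]' 40 && python3 chk.py && python3 -m inch '[[[0,0,0],[0,0,0.0005],0.25],[[0,0,0],[0,0,0.0005],0.25]]' 40 && python3 chk.py && python3 -m inch '[[[0,0,0],[0,0,0.0005],0.25],[[0,0,0],[0,0,0.0005],0.25]]' 40
python3 -c "
from h import *
snap('side','d13');snap('scene','s13')
jm=cv2.imread('pics/s13.png')[150:250,110:210]
km=cv2.imread('pics/d13.png')[230:330,170:270]
cv2.imwrite('pics/f13.png',cv2.resize(np.hstack([jm,km]),None,fx=4,fy=4,interpolation=cv2.INTER_CUBIC))
"
```

```text
time_s: 18.55
tcp_pos: [468.0, -243.9, 129.8]
ee_rot: [3.141, -0.0, 1.44]
force: [0.0, -1.5, 4.3]
finger_gap: 33.4
time_s: 18.75
tcp_pos: [468.0, -243.9, 129.3]
ee_rot: [3.141, -0.0, 1.44]
force: [-0.7, -0.7, 3.7]
finger_gap: 33.3
time_s: 18.95
tcp_pos: [468.0, -243.9, 128.8]
ee_rot: [3.141, -0.0, 1.44]
force: [-0.3, -1.2, 3.7]
finger_gap: 33.1
time_s: 19.15
tcp_pos: [468.0, -243.9, 128.3]
ee_rot: [3.141, -0.0, 1.44]
force: [1.2, -0.6, 3.7]
finger_gap: 33.2
time_s: 19.35
tcp_pos: [468.0, -243.9, 127.8]
ee_rot: [3.141, -0.0, 1.44]
force: [0.6, -0.5, 3.3]
finger_gap: 33.4
time_s: 19.55
tcp_pos: [468.0, -243.9, 127.3]
ee_rot: [3.141, -0.0, 1.44]
force: [0.1, -0.8, 4.1]
finger_gap: 33.3
```

View pics/f13.png

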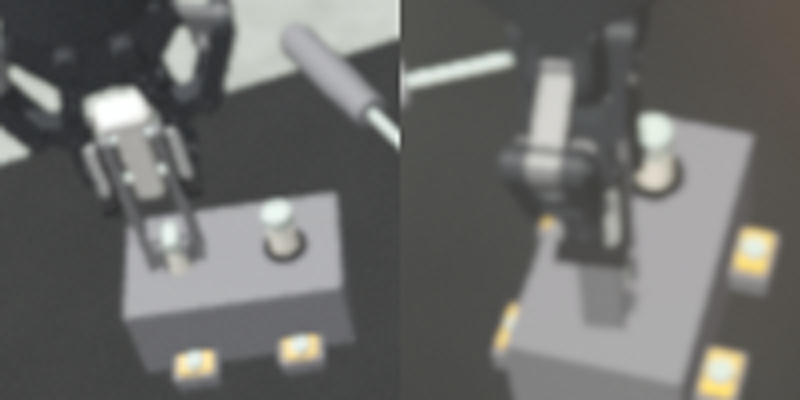

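About 33 mm deep now, and the jaws are still clear of the base top. Continuing in finer steps.

```bash
python3 -m inch '[[[0,0,0],[0,0,0.0004],0.25],[[0,0,0],[0,0,0.0004],0.25]]' 40 && python3 chk.py && python3 -m inch '[[[0,0,0],[0,0,0.0004],0.25],[[0,0,0],[0,0,0.0004],0.25]]' 40 && python3 chk.py && python3 -m inch '[[[0,0,0],[0,0,0.0004],0.25],[[0,0,0],[0,0,0.0004],0.25]]' 40 && python3 chk.py && python3 -m inch '[[[0,0,0],[0,0,0.0004],0.25],[[0,0,0],[0,0,0.0004],0.25]]' 40
```

```text
time_s: 19.85
tcp_pos: [468.0, -243.9, 126.9]
ee_rot: [3.141, -0.0, 1.44]
force: [-0.8, -0.4, 3.7]
finger_gap: 33.1
time_s: 20.05
tcp_pos: [468.0, -243.9, 126.5]
ee_rot: [3.141, -0.0, 1.44]
force: [0.4, -0.3, 3.9]
finger_gap: 33.5
time_s: 20.25
tcp_pos: [468.0, -243.9, 126.1]
ee_rot: [3.141, -0.0, 1.44]
force: [1.0, 0.2, 5.1]
finger_gap: 33.5
time_s: 20.45
tcp_pos: [468.1, -243.9, 125.9]
ee_rot: [3.141, -0.0, 1.44]
force: [0.3, 0.4, 5.4]
finger_gap: 33.5
```

```bash
python3 -m inch '[[[0,0,0],[0,0,0.0003],0.25],[[0,0,0],[0,0,0.0003],0.25]]' 40; python3 -c "
from h import *
snap('wrist','w14')
cv2.imwrite('pics/w14z.png',cv2.resize(cv2.imread('pics/w14.png')[150:230,216:296],None,fx=7,fy=7,interpolation=cv2.INTER_CUBIC))
print(ctrl.observe()['force'])"
```

```text
time_s: 20.65
tcp_pos: [468.1, -243.9, 125.7]
ee_rot: [3.14, 0.0, 1.44]
force: [-0.5, 0.1, 9.0]
finger_gap: 33.4
[-0.42136029  0.74809634  8.0852621 ]
```

View pics/w14z.png

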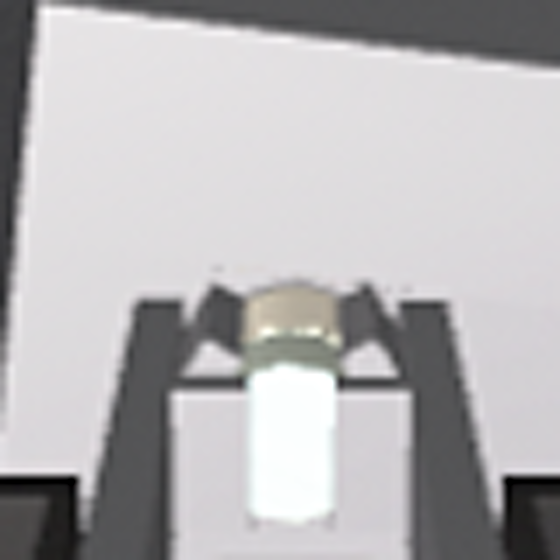

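```bash
python3 -m inch '[[[0,0,0],[0,0,0.0003],0.25],[[0,0,0],[0,0,0.0003],0.25]]' 40;python3 -m inch '[[[0,0,0],[0,0,0],0.25]]' 40
```

```text
time_s: 20.9
tcp_pos: [468.2, -244.0, 125.6]
ee_rot: [3.14, 0.0, 1.44]
force: [-0.5, 0.1, 9.0]
finger_gap: 33.2
time_s: 21.0
tcp_pos: [468.2, -243.9, 125.6]
ee_rot: [3.14, 0.0, 1.44]
force: [-0.7, 1.0, 9.3]
finger_gap: 33.1
```

```bash
python3 -m inch '[[[0,0,0],[0,0,0.0003],0.25],[[0,0,0],[0,0,0.0003],0.25]]' 40;python3 -m inch '[[[0,0,0],[0,0,0],0.25]]' 40
```

```text
time_s: 21.2
tcp_pos: [468.2, -244.0, 125.4]
ee_rot: [3.14, 0.0, 1.44]
force: [-0.5, 0.6, 11.2]
finger_gap: 33.0
time_s: 21.3
tcp_pos: [468.2, -244.0, 125.4]
ee_rot: [3.14, 0.0, 1.44]
force: [-1.0, 0.8, 11.9]
finger_gap: 33.4
```

```bash
python3 -m inch '[[[0,0,0],[0,0,0.0002],0.25],[[0,0,0],[0,0,0.0002],0.25]]' 40;python3 -m inch '[[[0,0,0],[0,0,0],0.25],[[0,0,0],[0,0,0],0.25],[[0,0,0],[0,0,0],0.25]]' 40;python3 -m inch '[[[0,0,0],[0,0,0],0.25],[[0,0,0],[0,0,0],0.25]]' 40
```

```text
time_s: 21.5
tcp_pos: [468.2, -244.0, 125.3]
ee_rot: [3.14, 0.0, 1.44]
force: [-1.0, 1.1, 12.6]
finger_gap: 33.5
time_s: 21.8
tcp_pos: [468.2, -244.0, 125.3]
ee_rot: [3.14, 0.0, 1.44]
force: [0.4, 0.7, 12.3]
finger_gap: 33.4
time_s: 22.0
tcp_pos: [468.2, -244.0, 125.3]
ee_rot: [3.14, 0.0, 1.44]
force: [-1.3, 1.0, 11.9]
finger_gap: 33.1
```

Held for over 0.5 s at about 14 N net. The slope was about 11 N/mm, which matches the 12 N/mm stop. Now I'll relieve the push and open the jaws.

```bash
python3 -m inch '[[[0,0,0],[0,0,-0.0007],0.25],[[0,0,0],[0,0,-0.0007],0.18],[[0,0,0],[0,0,-0.0007],0.1],[[0,0,0],[0,0,-0.0007],0.0],[[0,0,0],[0,0,-0.0007],-0.06],[[0,0,0],[0,0,-0.0007],-0.11],[[0,0,0],[0,0,-0.0007],-0.11],[[0,0,0],[0,0,-0.0007],-0.11]]' 40
python3 -c "
from h import *
snap('wrist','w15')
cv2.imwrite('pics/w15z.png',cv2.resize(cv2.imread('pics/w15.png')[150:230,216:296],None,fx=7,fy=7,interpolation=cv2.INTER_CUBIC))
print(ctrl.observe()['force'])"
```

```text
time_s: 22.8
tcp_pos: [468.0, -243.9, 125.3]
ee_rot: [3.141, -0.0, 1.44]
force: [-1.2, -0.6, -1.4]
finger_gap: 47.7
[-0.06340709  0.30384869 -1.37117625]
```

View pics/w15z.png

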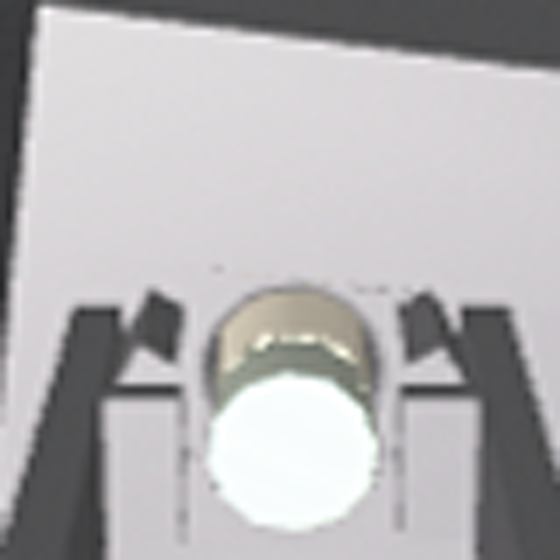

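The fuse is free and centred between the open jaws. Raising the tongs straight up.

```bash
python3 -m inch '[[[0,0,0],[0,0,-0.004],-0.11],[[0,0,0],[0,0,-0.01],-0.11],[[0,0,0],[0,0,-0.018],-0.11],[[0,0,0],[0,0,-0.03],-0.11],[[0,0,0],[0,0,-0.045],-0.11],[[0,0,0],[0,0,-0.06],-0.11],[[0,0,0],[0,0,-0.07],-0.11],[[0,0,0],[0,0,-0.07],-0.11]]' 40
python3 -c "
from h import *
snap('wrist','w16');snap('side','d16');snap('scene','s16')
jm=cv2.imread('pics/s16.png')[150:250,110:210]
km=cv2.imread('pics/d16.png')[230:330,170:270]
cv2.imwrite('pics/f16.png',cv2.resize(np.hstack([jm,km]),None,fx=4,fy=4,interpolation=cv2.INTER_CUBIC))
cv2.imwrite('pics/w16z.png',cv2.resize(cv2.imread('pics/w16.png')[120:240,196:316],None,fx=5,fy=5,interpolation=cv2.INTER_CUBIC))
go([534.4,271.5,200],1.44)"
```

```text
time_s: 23.65
tcp_pos: [468.4, -244.1, 197.0]
ee_rot: [3.138, 0.001, 1.44]
force: [0.1, -0.6, -2.4]
finger_gap: 47.3
turn [0.0002, -0.0003, -0.0] shift_m [0.5195, -0.0011, -0.0048]
```

View pics/f16.png

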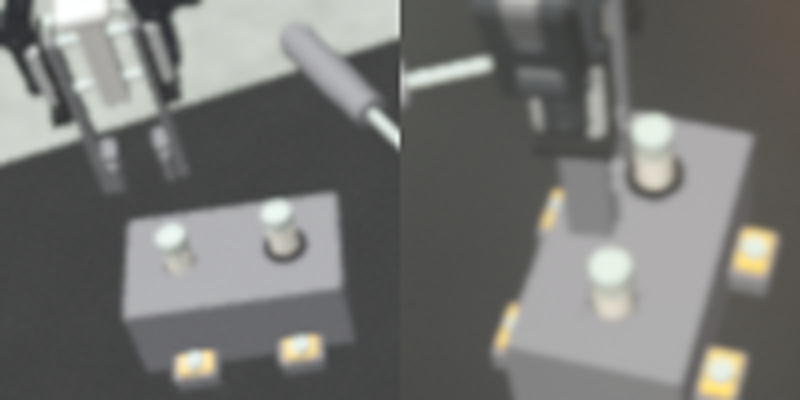

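View pics/w16z.png

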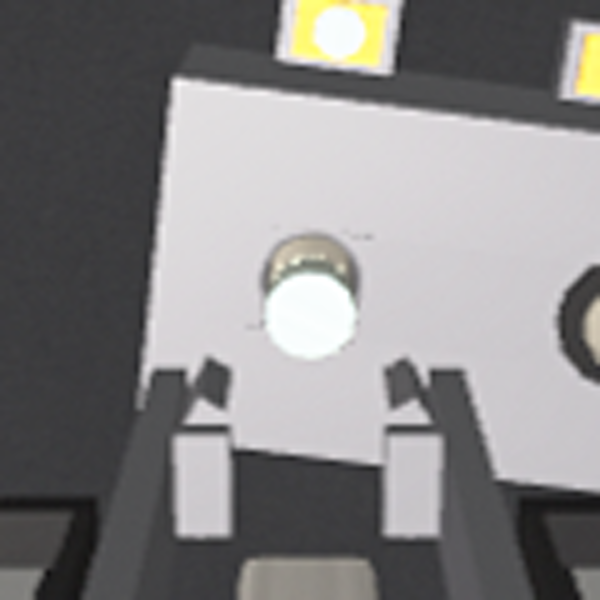

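The fuse stands in the socket, upright and lower than the built-in one. Now I'll take the tongs back to the rest.

```bash
python3 -m inch '[[[0,0,0],[0.02,0,0],-0.12],[[0,0,0],[0.06,0,0],-0.12],[[0,0,0],[0.105,0,0],-0.12],[[0,0,0],[0.15,0,0],-0.12],[[0,0,0],[0.195,0,0],-0.12],[[0,0,0],[0.24,0,0],-0.12],[[0,0,0],[0.28,0,0],-0.12],[[0,0,0],[0.3,0,0],-0.12]]' 40
python3 -m inch '[[[0,0,0],[0.02,-0.001,0],-0.12],[[0,0,0],[0.06,-0.001,0],-0.12],[[0,0,0],[0.105,-0.001,0],-0.12],[[0,0,0],[0.15,-0.001,0],-0.12],[[0,0,0],[0.185,-0.001,0],-0.12],[[0,0,0],[0.21,-0.001,0],-0.12],[[0,0,0],[0.2195,-0.001,0],-0.12],[[0,0,0],[0.2195,-0.001,0],-0.12]]' 40
python3 -m inch '[[[0,0,0],[0,0,0],-0.12],[[0,0,0],[0,0,0],-0.12]]' 40
python3 -c "
from h import *
go([534.4,271.5,140],1.44)"
```

```text
time_s: 24.6
tcp_pos: [506.8, 56.3, 194.7]
ee_rot: [-3.141, -0.0, 1.442]
force: [1.1, -0.7, -1.5]
finger_gap: 47.6
time_s: 25.4
tcp_pos: [534.4, 271.9, 194.5]
ee_rot: [-3.141, 0.001, 1.441]
force: [0.2, -0.4, -0.6]
finger_gap: 47.8
time_s: 25.6
tcp_pos: [534.7, 270.1, 195.3]
ee_rot: [3.141, 0.0, 1.439]
force: [1.0, 0.5, -1.1]
finger_gap: 47.6
turn [0.0004, 0.0003, -0.0012] shift_m [0.0013, -0.0005, 0.0553]
```

```bash
python3 -m inch '[[[0,0,0],[0.0013,-0.0005,0.015],-0.12],[[0,0,0],[0.0013,-0.0005,0.035],-0.12],[[0,0,0],[0.0013,-0.0005,0.05],-0.12],[[0,0,0],[0.0013,-0.0005,0.055],-0.12],[[0,0,0],[0.0013,-0.0005,0.055],-0.12],[[0,0,0],[0.0013,-0.0005,0.055],-0.12]]' 40
python3 -c "
from h import *
snap('wrist','w17');snap('side','d17')
o=ctrl.observe();print(o['tcp_pos'],o['ee_rot'],o['finger_gap'],o['force'])
cv2.imwrite('pics/w17z.png',cv2.resize(cv2.imread('pics/w17.png')[130:240,186:326],None,fx=5,fy=5,interpolation=cv2.INTER_CUBIC))
cv2.imwrite('pics/d17z.png',cv2.resize(cv2.imread('pics/d17.png')[60:160,200:310],None,fx=5,fy=5,interpolation=cv2.INTER_CUBIC))
"
```

```text
time_s: 26.2
tcp_pos: [534.9, 272.4, 141.1]
ee_rot: [3.14, -0.001, 1.439]
force: [-0.4, -0.3, -1.2]
finger_gap: 48.0
[534.79917433 272.61780885 141.24120606] [ 3.13971092e+00 -6.85803207e-04  1.43979695e+00] 47.76156382828835 [ 0.05838157 -0.26413373 -2.13913797]
```

View pics/w17z.png

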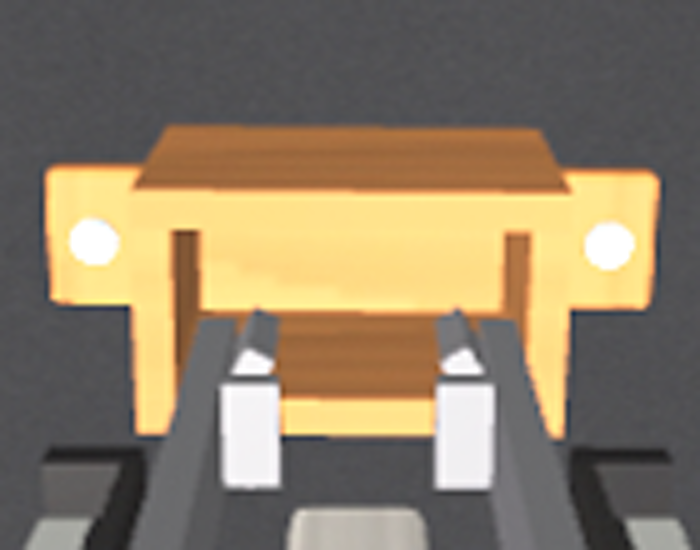

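View pics/d17z.png

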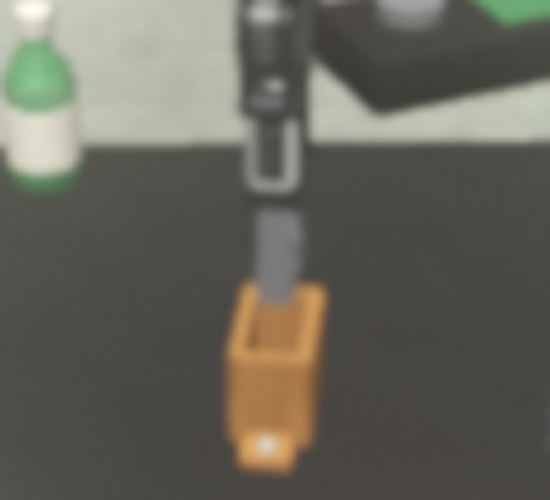

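Run:
```python
from h import *
c=lc('w17')
R=Ro.from_euler('xyz',[np.pi,0,1.44]); o=np.array([534.8,272.5,141.2])
f=lambda a,b:(186+(a+.5)/5-.5,130+(b+.5)/5-.5)
T=lambda p,zz: R.inv().apply(onz(c,f(*p),zz)-o).round(2)
for n,p in dict(wfl=(172,230),wfr=(530,233),wn=(355,399),ofl=(133,190),ofr=(572,192),onl=(137,436),onr=(563,437)).items(): print(n,T(p,52),onz(c,f(*p),52).round(1))
print('screws',onz(c,f(94,242),6),onz(c,f(610,245),6))
for p in [(258,310),(457,310),(200,320),(515,320)]: print('tip far',T(p,75.8))
for p in [(222,382),(280,487),(436,382),(494,487)]: print('ledge',T(p,75.8+23))
```

```text
wfl [-28.75 -13.59  89.2 ] [517.6 245.8  52. ]
wfr [ 26.47 -13.12  89.2 ] [525.2 300.5  52. ]
wn [-0.54 14.32 89.2 ] [548.9 270.1  52. ]
ofl [-34.49 -19.93  89.2 ] [510.5 240.9  52. ]
ofr [ 32.68 -19.62  89.2 ] [519.6 307.5  52. ]
onl [-35.59  20.69  89.2 ] [550.7 234.5  52. ]
onr [32.92 20.86 89.2 ] [559.8 302.4  52. ]
screws [529.53297887 223.84751858   6.        ] [542.56912688 318.57026795   6.        ]
tip far [-14.15  -8.38  65.4 ]
tip far [13.84 -8.38 65.4 ]
tip far [-22.35  -6.89  65.4 ]
tip far [22.04 -6.9  65.4 ]
ledge [-17.36  -6.26  42.4 ]
ledge [-10.22   8.28  42.4 ]
ledge [ 9.8  -6.26 42.4 ]
ledge [17.54  8.28 42.4 ]
```

```bash
python3 -m inch '[[[0,0,0],[-0.001,-0.0008,0.005],-0.12],[[0,0,0],[-0.001,-0.0008,0.015],-0.12],[[0,0,0],[-0.001,-0.0008,0.025],-0.12],[[0,0,0],[-0.001,-0.0008,0.03],-0.12],[[0,0,0],[-0.001,-0.0008,0.03],-0.12]]' 40
python3 -m inch '[[[0,0,0],[0,0,0.01],-0.12],[[0,0,0],[0,0,0.02],-0.12],[[0,0,0],[0,0,0.03],-0.12],[[0,0,0],[0,0,0.036],-0.12],[[0,0,0],[0,0,0.036],-0.12]]' 40
python3 -m inch '[[[0,0,0],[0,0,0.001],-0.12],[[0,0,0],[0,0,0.002],-0.12]]' 40
```

```text
time_s: 26.8
tcp_pos: [533.2, 271.6, 109.2]
ee_rot: [-3.141, 0.001, 1.44]
force: [0.4, -0.0, -2.3]
finger_gap: 47.8
time_s: 27.3
tcp_pos: [533.2, 271.6, 73.2]
ee_rot: [-3.141, 0.001, 1.44]
force: [-0.0, 0.2, -1.8]
finger_gap: 47.9
time_s: 27.5
tcp_pos: [533.8, 271.9, 72.7]
ee_rot: [3.14, -0.0, 1.44]
force: [-0.7, -0.6, -0.8]
finger_gap: 48.1
```

```bash
python3 -m inch '[[[0,0,0],[0,0,0.001],-0.12],[[0,0,0],[0,0,0.001],-0.12]]' 40
python3 -m inch '[[[0,0,0],[0,0,0.0005],-0.12],[[0,0,0],[0,0,0.0005],-0.12]]' 40
```

```text
time_s: 27.7
tcp_pos: [533.6, 271.8, 71.5]
ee_rot: [3.141, -0.0, 1.44]
force: [-0.6, 0.0, -2.4]
finger_gap: 47.8
time_s: 27.9
tcp_pos: [533.8, 271.8, 71.5]
ee_rot: [3.14, -0.0, 1.44]
force: [-0.7, -1.1, 4.3]
finger_gap: 47.6
```

Floor contact at TCP z 71.5, as when I picked them up. Releasing, then raising.

```bash
python3 -m inch '[[[0,0,0],[0,0,0],-0.25],[[0,0,0],[0,0,0],-0.4],[[0,0,0],[0,0,0],-0.7],[[0,0,0],[0,0,0],-1],[[0,0,0],[0,0,0],-1],[[0,0,0],[0,0,0],-1],[[0,0,0],[0,0,0],-1]]' 40
python3 -c "
from h import *
snap('wrist','w18')
cv2.imwrite('pics/w18z.png',cv2.imread('pics/w18.png'))"
```

```text
time_s: 28.6
tcp_pos: [533.6, 271.8, 70.8]
ee_rot: [3.141, -0.0, 1.44]
force: [-0.3, -0.0, 0.1]
finger_gap: 85.6
```

View pics/w18z.png

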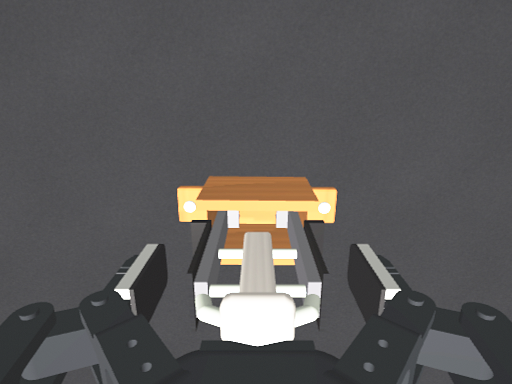

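The tongs stand free in the rest, with open fingers clear on both sides (pads at x≈145 and 370, tongs at 195–325). Raising.

```bash
python3 -m inch '[[[0,0,0],[0,0,-0.01],-1],[[0,0,0],[0,0,-0.03],-1],[[0,0,0],[0,0,-0.06],-1],[[0,0,0],[0,0,-0.095],-1],[[0,0,0],[0,0,-0.13],-1],[[0,0,0],[0,0,-0.16],-1],[[0,0,0],[0,0,-0.17],-1],[[0,0,0],[0,0,-0.17],-1]]' 40
python3 -c "
from h import *
snap('wrist','w19');snap('side','d19');snap('scene','s19')
jm=cv2.imread('pics/s19.png')
km=cv2.imread('pics/d19.png')
cv2.imwrite('pics/f19.png',cv2.resize(np.hstack([jm[120:320,120:410],km[80:350,110:400][:200]]),None,fx=1.37,fy=1.37,interpolation=cv2.INTER_CUBIC))
d=km
def cz(im,x,y,w,h): return cv2.resize(im[y:y+h,x:x+w],(390,300),interpolation=cv2.INTER_CUBIC)
cv2.imwrite('pics/g19.png',np.vstack([np.hstack([cz(jm,325,125,91,70),cz(km,215,85,91,70)]),np.hstack([cz(jm,125,190,91,70),cz(km,187,255,91,70)])]))
# fuse top in scene/side
"
```

```text
time_s: 29.45
tcp_pos: [533.7, 271.9, 242.5]
ee_rot: [3.138, -0.001, 1.44]
force: [-0.0, 0.7, -0.7]
finger_gap: 85.8
```

View pics/f19.png

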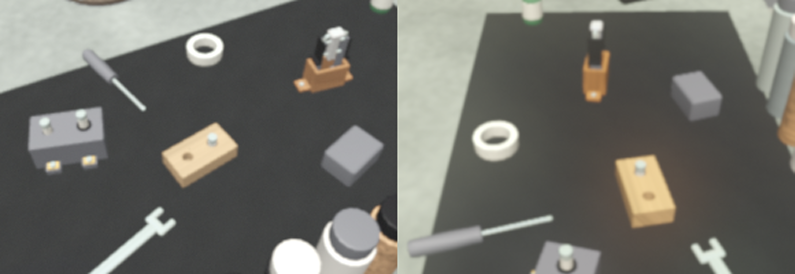

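View pics/g19.png

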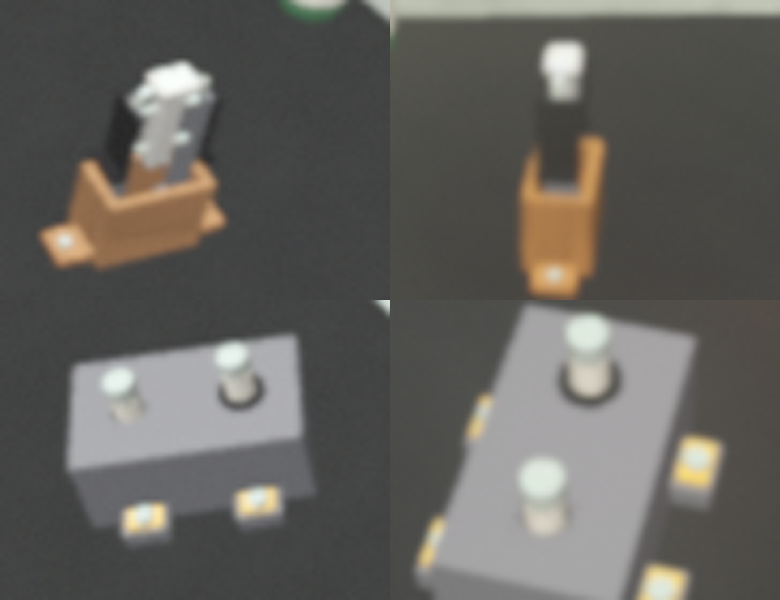

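Run:
```python
from h import *
k=91/390
def tri(a,b):
    o1,v1=ray(lc('s19'),a);o2,v2=ray(lc('d19'),b)
    A=np.stack([v1,-v2],1); t=np.linalg.lstsq(A,o2-o1,rcond=None)[0]; p=o1+v1*t[0];q=o2+v2*t[1]
    return ((p+q)/2).round(1),round(np.linalg.norm(p-q),1)
print('fuse top',tri((125+118*k,190+80*k),(187+152*k,255+177*k)))
print('built top',tri((125+232*k,190+55*k),(187+198*k,255+33*k)))
print('tongs head',tri((325+180*k,125+78*k),(215+174*k,85+55*k)))
o=ctrl.observe();print(o['force'],o['time_s'],np.abs(o['dq']).max())
ctrl.sign_off()
```

```text
fuse top (array([ 468.8, -242.1,   76.3]), np.float64(1.6))
built top (array([ 484.7, -183.8,   83.6]), np.float64(1.9))
tongs head (array([534.6, 278.5, 123.2]), np.float64(2.0))
[-0.81869403  0.90547693  0.0220425 ] 29.6 0.011535904107651863
the job is handed in; nothing more can be done
```

I seated the taller fuse in the empty socket with the tongs, stood the tongs back in their rest, and handed the job in at about 29.6 s. No verdict is reported, so the result rests on my own checks.

**What I did**
- **Fuse:** I lifted it out of the storage block and pushed it past the carrier to the hidden stop, about 34 mm down. I held it there for over 0.5 s at about 14 N, judged from the wrist force less the weight held. The force rose by about 11 N per mm, close to the stop's 12 N/mm.
- **Release:** I eased off, opened the jaws, and put the tongs back in the rest. The open fingers then left them without touching.

**Last checks**
- **Fuse:** it stands upright in the socket. Across two views its top is about 76 mm above the bench, and the known built-in fuse read 2.4 mm low. That makes the fuse about 34–37 mm deep, well past 16.5 mm.
- **Tongs:** they stand in the rest as they did at the start.
- **Other things:** the short fuse and the bystanders in view look unmoved. The arm stands clear, with almost no force on the wrist.

**What went wrong or disagreed**
- **Grip:** I briefly loosened my hold on the tongs by mistake, to 51 mm between the handles, on the way to the block. I tightened it again, and a before-and-after view showed no slip.
- **Squeezed gap:** shut on the fuse, the fingers read about 33 mm rather than the 36 mm given. The pictures showed the fuse seated in the grooves.
- **Tongs' head:** the last two-view fix put it about 6 mm to one side and 5 mm low. It was a rough pick from a blurred view, and the closer wrist view showed the tongs centred.

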